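# Pack the records basket and hang its marker

### The job

Pack the wire basket for delivery: stand the thick case file and the slim case file from the sloping rack upright in the basket's two narrow end bays, one in each, either way round but top edge up, and set the index-card box upright on the floor of the wide middle bay, lowering each into place rather than dropping it. Once all three are in, hang the folded metal marker over the basket's rim at either end of the wide bay, one leg inside and one outside, resting on the rim bar. Leave the clipboard in the rack and do not disturb the other things on the desk.

Things in the scene. Friction and masses are not known exactly. Their poses are not given: they have to be found in the camera images.
- basket: Fixed dark wire basket, left or right of the robot, across from the rack. Origin: centre of underside, z up. Walls (centres) at own x +-117, y +-110 mm; rim top 110 mm up, round bar 10 mm thick. Floor, walls, dividers 4 mm thick. Dividers along own y at x +-67, 96 mm high. Clear bay widths: two narrow bays 46 mm (centres x +-92), wide middle bay 130 mm. All bays 216 mm long along y.
- basket_rim_left (a point): Top of the basket's round rim bar (10 mm diameter, running along the basket's own x) in the middle of the end at own y = +110 mm, where the wide bay ends. Axes as the basket's.
- basket_rim_right (a point): The same at the other end of the wide bay, own y = -110 mm. Axes as the basket's.
- file_rack: Fixed grey steel sloping rack, base 250 x 220 mm. Origin at desk level, z up. Three slots, bottom corners 10 mm up at own x -90, -22, +46 mm. Each has a back plate 190 mm wide (y), 95 mm high along the slope, leaning 26 deg from vertical towards own +x (away from the robot), and a floor square to it. Contents lie on the plate's -x side and are drawn out along their own slope.
- thick_file: Thick hard-covered off-white case file, 32 mm thick, 190 mm long, 150 mm high. In any one of the rack's slots, leaning 26 deg from vertical, top away from the robot. Origin: middle of the bottom edge of the cover lying on the slot's back plate; own z up along the cover to the top edge, the thickness runs from that cover to -x (robot side), y along the length. A stiff block. Mass 0.35 to 0.65 kg.
- thick_file_top (a point): Middle of the thick file's top edge (150 mm up, half way through the thickness). A file standing in the basket reaches 44 mm above the rim and crowds whatever reaches down into the wide bay beside it. Axes as the file's.
- thick_file_foot (a point): Middle of the thick file's bottom edge, half way through the thickness. Axes as the file's.
- slim_file: Slim hard-covered off-white case file, 16 mm thick, 190 mm long, 150 mm high. In any one of the rack's slots, leaning 26 deg from vertical, top away from the robot. Origin: middle of the bottom edge of the cover lying on the slot's back plate; own z up along the cover to the top edge, the thickness runs from that cover to -x (robot side), y along the length. A stiff block. Mass 0.19 to 0.35 kg.
- slim_file_top (a point): Middle of the slim file's top edge (150 mm up, half way through the thickness). Axes as the file's.
- slim_file_foot (a point): Middle of the slim file's bottom edge, half way through the thickness. Axes as the file's.
- card_box: Closed brown cardboard index-card box with small metal label holders on its ends, 120 mm long (own x), 60 mm wide (own y), 90 mm high, standing on the desk between rack and basket. Origin: centre of its underside; z up. Mass 0.28 to 0.52 kg.
- marker: Saddle marker: aluminium sheet folded to an upside-down U, 70 mm wide (own y), 28 mm thick over the legs (own x), 62 mm high, sheet 3 mm, so the slot between the legs is 22 mm wide and 59 mm deep. It stands on its two legs on the desk between rack and basket. Origin: centre between the feet of the legs; z up. Mass about 0.12 kg.
- marker_crown (a point): Underside of the marker's crown, centre, 59 mm above its feet: rests on the rim bar when it hangs. Axes as the marker's.
- clipboard: Bystander: landscape wooden clipboard, 190 mm long, 140 mm high, 4 mm thick with a steel clip (13 mm) at its top edge, leaning in the remaining slot of the rack. Axes and origin as for the files.
- stamp: Bystander: black self-inking stamp, 48 x 38 mm, 76 mm high, on the desk between rack and basket. Origin: centre of its underside.
- stapler: Bystander: stapler, 120 mm long (own x), 36 mm wide, 52 mm high, on the desk between rack and basket. Origin: centre of its underside.
- pen_cup: Bystander: dark round pen cup, 76 mm diameter, 100 mm high, with pens up to 150 mm, towards the far side of the desk. Origin: centre of its underside.
- tape_dispenser: Bystander: black tape dispenser, 60 mm (own x) by 150 mm (own y), 86 mm high, towards the far side of the desk. Origin: centre of its underside.
Not all that is in view belongs to the job. Of the things like the marker, leave any that is red; of the rest the smaller one is meant.

How it is judged:
By the outcome, as a careful person would: the job done as asked, in the order asked, and still so for the second after the job is handed in, with the robot touching nothing.
It also fails if it takes over 72 s, if anything falls off the work surface, if the arm or the gripper's body presses on something with over 40 N, if the wrist force passes 120 N, or if a joint passes its speed limit or range.

### The arm

A 6-joint arm with a two-finger parallel gripper is mounted at the origin on the work surface. World frame = base frame: x ahead of the robot, y to its left, z up, the work surface at z = 0. Lengths are in mm, angles in degrees, forces in N, time in s.
With the tool pointing down it reaches from about 350 to 850 mm from the base axis. Payload 8.1 kg.
Tool frame: the origin (TCP) lies on the centre line of the jaws, within the pads' length; the fingertips stand 19 mm ahead of it and the grasp point (between the pads) is the TCP; z points along the fingers, y is the line along which they close (so a half turn about z gives the same grasp; the last joint's range is limited). The gripper opens to 85 mm and grips with 20 to 120 N. Pads are 22 mm wide; open, the fingers measure 114 mm over their backs; the gripper's body (76 mm by 85 mm) begins 54 mm behind the grasp point. The pads swing forward as they close: fully open they stand 13 mm farther back than shut.
Start: joints at [60.481, 7.471, 85.268, -0, 87.261, -4.893], TCP at [249.993, 545.443, 211.192] pointing down, gripper open.
Joint ranges: [-169.43, 169.43], [-51.17, 129.36], [1.28, 143.12], [-76.62, 256.62], [0, 156.53], [-152.29, 152.29]. Speed limits (degrees/s): [136.94, 136.94, 159.86, 180, 180, 180].

### API

Orientations are given as [roll, pitch, yaw] about the fixed x, y, z axes, in that order (R = Rz(yaw) Ry(pitch) Rx(roll)).
In Python, from bench import r gives the robot as it stands. The module is installed in compiled form; this text tells all that it offers.
- The arm moves only by the tool servo_tool, never from a script. Its arguments are lists of equal length, an entry for each row: "fingers": the finger opening in m, from 0 to 0.0854; "linear": the shift along the tool's x, y, z in m, a list of three; "rotation": the turn, a rotation vector about the tool's x, y, z in degrees, a list of three. A call has 1 to 10 rows; each row is the pose to reach, as a shift and turn from the pose commanded when the call began, along the tool's axes at that moment; what a row does not reach only later rows make up. A row lasts 1/10 s, in which the tool goes at most 50 mm and 8.59 degrees, less where a joint would pass 70% of its speed; a pose out of reach is approached as far as the arm can. A call with a gripper value outside its range is refused whole. The fingers move at their own pace and stop on an object; "force" is the grip in N (left out, the last holds). Time passes only in rows, so rows that repeat a pose let the fingers close. It gives the time, the measured TCP pose, the force, the opening and the grip force at its end, in the units of the state.
- r.sense(): the state, without advancing time (a new reading comes with each control period).
- r.snapshot(name): name is "scene" or "top"; returns a dict with "frame" (480x640x3 uint8, red, green, blue), "fx", "fy", "cx", "cy" (pixels), "k1" (the pictures are not rectified: a ray, as slopes to the right and down, at radius r is drawn at 1 + k1 r^2 times it, then the intrinsics apply), "camera_from_world" (4x4, takes a point from world to camera coordinates). Camera axes: x right, y up, looking along -z (the intrinsics and any distortion apply to the point x, -y, -z); pixel columns grow to the right and rows downward; lengths in mm; the calibration is good to about 2 mm. A picture is of the moment at which its call begins. There is no depth.
- r.hand_in(): hands the job in; it is judged then, once.
The state is a dict: "time": time; "joint_pos": joint angles; "qd": joint speeds; "joint_efforts": joint torques, N m; "tool_pos": TCP position; "tcp_rot": TCP orientation; "ft_force": force on the tool from outside, world axes, zero at the start; "wrist_torque": the same for the moment, N m; "finger_gap": finger opening in mm; "grip_force": force on a finger pad.
Only numpy, scipy, OpenCV 4.12 (cv2) and the standard library are available. Lean on these libraries where they do the work, as an engineer would, in place of code of your own. Each camera call takes 0.05 s, during which the arm holds its last target. There are 200 camera calls.

## Working session

There is one attempt and no reset: what is moved stays moved. The work goes in short steps, Python scripts to look and compute and a tool call to move; the robot and the scene stay as the last step left them, time stands still between calls to the robot, and variables do not carry over. Pictures are saved under pics/ and viewed, at most 10 in all, crops included, and the job is handed in when it is done.

Besides the shell and the picture viewer there is one more tool, called after ">>>" as name(argument=value, ...), one argument or row to a line, values as JSON. servo_tool: Moves the arm, as the interface text tells. Its arguments: {"type":"object","properties":{"fingers":{"type":"array","items":{"type":"number"}},"linear":{"type":"array","items":{"type":"array","items":{"type":"number"}}},"rotation":{"type":"array","items":{"type":"array","items":{"type":"number"}}},"force":{"type":"number"}},"required":["fingers","linear","rotation"]}

```bash
mkdir -p pics && ls && python3 - <<'E'
from bench import r
import cv2,numpy as np,pickle
for n in("scene","top"):
    s=r.snapshot(n);pickle.dump(s,open(f"{n}0.pkl","wb"))
    cv2.imwrite(f"pics/{n}0.png",cv2.resize(s["frame"][:,:,::-1],(800,600),interpolation=cv2.INTER_CUBIC))
    print(n,s["fx"],s["fy"],s["cx"],s["cy"],s["k1"]);print(np.round(s["camera_from_world"],3))
print(r.sense())
E
```

```text
pics
scene 444.55978664550156 444.55978664550156 321.48090275962045 239.19406085650513 0.015200839066190082
[[-2.410000e-01  9.710000e-01  8.000000e-03  9.831400e+01]
 [-5.890000e-01 -1.520000e-01  7.940000e-01  2.015990e+02]
 [ 7.720000e-01  1.870000e-01  6.080000e-01 -1.546866e+03]
 [ 0.000000e+00  0.000000e+00  0.000000e+00  1.000000e+00]]
top 457.4416240517463 457.4416240517463 311.05140602325326 231.0879438988231 0.01927425245028253
[[ 3.00000e-03 -1.00000e+00  4.00000e-03 -3.46000e-01]
 [ 9.84000e-01  4.00000e-03  1.78000e-01 -5.24972e+02]
 [-1.78000e-01  4.00000e-03  9.84000e-01 -8.92082e+02]
 [ 0.00000e+00  0.00000e+00  0.00000e+00  1.00000e+00]]
{'time': 0.1, 'joint_pos': array([ 6.04821570e+01,  7.51192834e+00,  8.53228003e+01,  2.90977700e-04,
        8.72606256e+01, -4.89248711e+00]), 'qd': array([-0.05462609, -0.06785389, -0.17345238, -0.02553306, -0.00173347,
       -0.03646509]), 'joint_efforts': array([ 1.10853398e-03, -5.70946991e+01, -5.01944482e+01, -1.01911917e-04,
        8.06491880e-03,  7.92900687e-05]), 'tool_pos': array([249.72510799, 544.98938364, 210.23968149]), 'tcp_rot': array([-1.79905018e+02, -8.42196719e-03,  1.55374623e+02]), 'ft_force': array([-0.33504051, -0.13139187, -0.56460508]), 'wrist_torque': array([-0.01867843,  0.02383467,  0.04885791]), 'grip_force': 0.0, 'finger_gap': 85.26486963379986}
```

View pics/scene0.png

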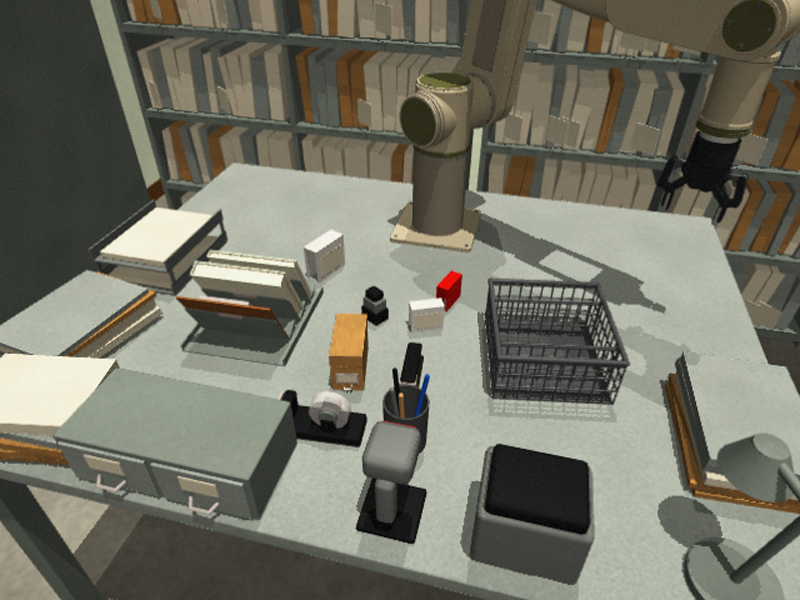

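View pics/top0.png

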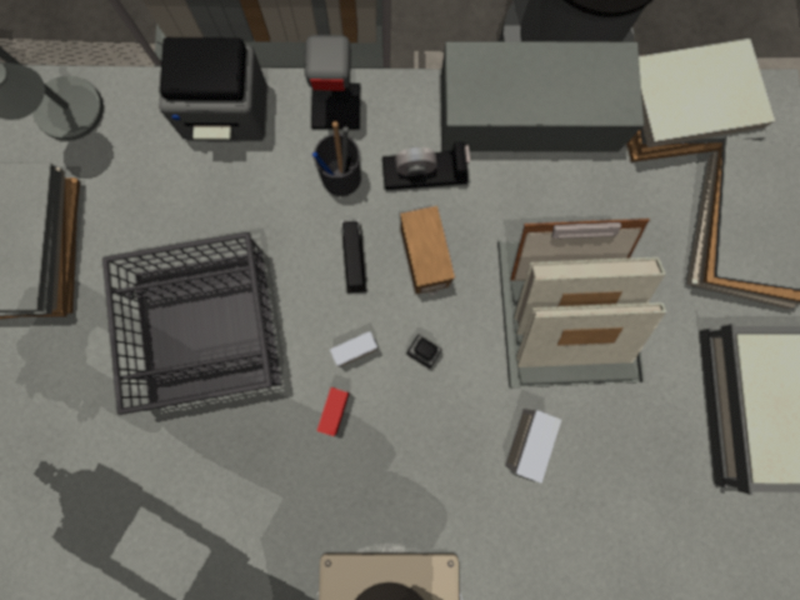

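Scene shows the rack at the robot's right (−y) and the basket at its left. Marker candidates in the top view are white (353,348), red (334,411) and a larger white one (537,445). The smaller non-red one at (353,348) fits the description. I'll confirm it in enlarged crops.

```bash
cat > h.py <<'E'
import numpy as np,cv2,pickle
def proj(s,P):
    P=np.atleast_2d(P);T=s["camera_from_world"];c=P@T[:3,:3].T+T[:3,3]
    a=c[:,0]/-c[:,2];b=-c[:,1]/-c[:,2];k=1+s["k1"]*(a*a+b*b)
    return np.c_[s["fx"]*a*k+s["cx"],s["fy"]*b*k+s["cy"]]
def ray(s,uv):
    a0=(uv[0]-s["cx"])/s["fx"];b0=(uv[1]-s["cy"])/s["fy"];a,b=a0,b0
    for _ in range(8):
        k=1+s["k1"]*(a*a+b*b);a,b=a0/k,b0/k
    T=s["camera_from_world"];R=T[:3,:3]
    return -R.T@T[:3,3],R.T@np.array([a,-b,-1])
def at(s,uv,z):
    o,d=ray(s,uv);return (o+d*(z-o[2])/d[2])
def crop(s,x0,y0,x1,y1,k,name):
    im=s["frame"][y0:y1,x0:x1,::-1]
    im=cv2.resize(im,None,fx=k,fy=k,interpolation=cv2.INTER_CUBIC)
    for x in range((x0//20+1)*20,x1,20):
        cv2.line(im,(int((x+.5-x0)*k),0),(int((x+.5-x0)*k),6),(0,0,255),1);cv2.putText(im,str(x),(int((x-x0)*k)-8,16),0,.33,(0,0,255),1)
    for y in range((y0//20+1)*20,y1,20):
        cv2.line(im,(0,int((y+.5-y0)*k)),(6,int((y+.5-y0)*k)),(0,0,255),1);cv2.putText(im,str(y),(8,int((y-y0)*k)+6),0,.33,(0,0,255),1)
    cv2.imwrite(name,im)
def load(n):return pickle.load(open(n+".pkl","rb"))
E
python3 - <<'E'
from h import *
s=load("top0")
crop(s,250,160,540,370,2.75,"pics/c1.png")
a=s["frame"]
crop(s,80,180,240,335,3.8,"pics/c2.png")
E
```

```text
(no output)
```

View pics/c1.png

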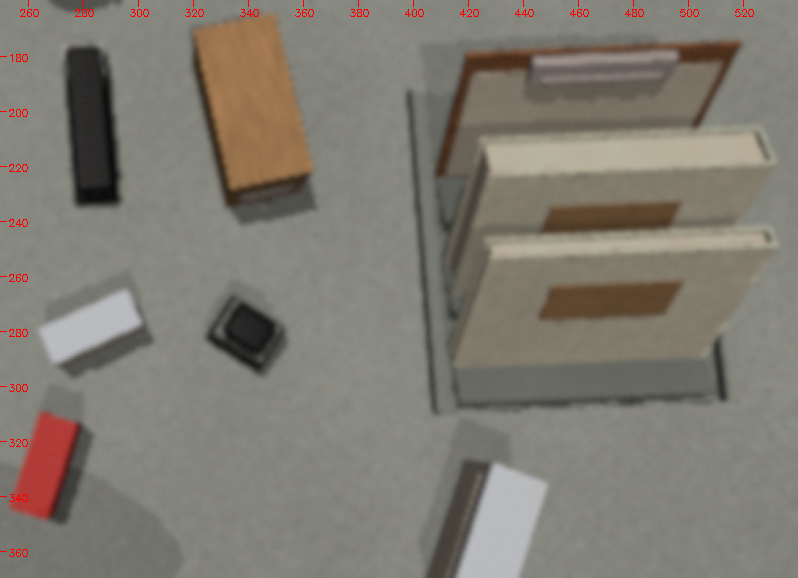

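View pics/c2.png

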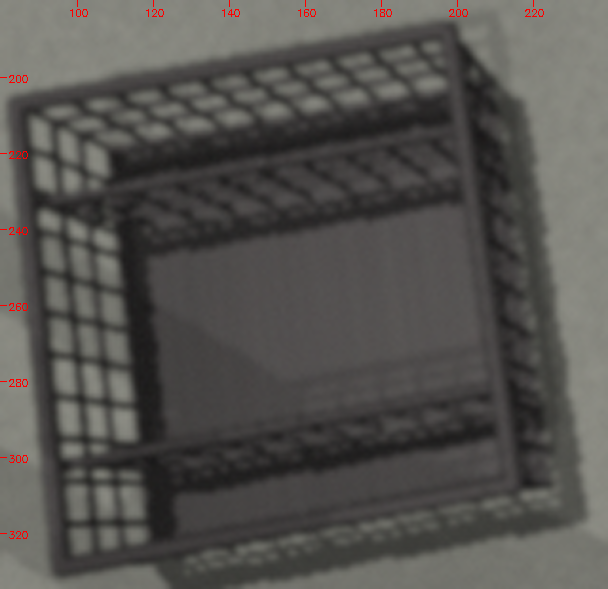

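```bash
cat > m.py <<'E'
from h import *
s=load("top0")
def quad(name,k,x0,y0,pts,zs):
    P=np.array([at(s,(u/k+x0-.5,v/k+y0-.5),z) for (u,v),z in zip(pts,zs)])
    print(name);print(np.round(P,0).tolist())
    print(" centre",np.round(P.mean(0),1)," sides",np.round([np.linalg.norm(P[i]-P[i-3]) for i in range(4)],0)," edge yaw",np.round([np.degrees(np.arctan2(*(P[(i+1)%4]-P[i])[1::-1])) for i in range(4)],1))
quad("thick",2.75,250,160,[(480,139),(763,127),(775,162),(493,173)],[144.8,144.8,158.9,158.9])
quad("slim",2.75,250,160,[(484,238),(768,228),(776,243),(493,252)],[144.8,144.8,151.8,151.8])
quad("box",2.75,250,160,[(195,30),(274,14),(311,172),(230,192)],[90]*4)
quad("marker",2.75,250,160,[(40,328),(127,290),(143,323),(54,364)],[62]*4)
quad("stamp",2.75,250,160,[(228,318),(247,302),(274,325),(254,349)],[76]*4)
quad("stapler",2.75,250,160,[(67,46),(103,46),(112,192),(78,194)],[52]*4)
quad("basket",3.8,80,180,[(17,107),(455,30),(512,485),(60,568)],[105]*4)
E
python3 m.py
```

```text
thick
[[548.0, -207.0, 145.0], [557.0, -398.0, 145.0], [530.0, -397.0, 159.0], [522.0, -211.0, 159.0]]
 centre [ 538.9 -303.1  151.9]  sides [191.  30. 186.  30.]  edge yaw [-87.3 178.1  92.5   8.7]
slim
[[480.0, -207.0, 145.0], [488.0, -395.0, 145.0], [477.0, -396.0, 152.0], [470.0, -211.0, 152.0]]
 centre [ 478.8 -302.4  148.3]  sides [188.  13. 186.  13.]  edge yaw [ -87.7 -174.8   92.1   19.8]
box
[[641.0, -17.0, 90.0], [653.0, -74.0, 90.0], [536.0, -100.0, 90.0], [521.0, -42.0, 90.0]]
 centre [587.7 -58.1  90. ]  sides [ 59. 120.  60. 123.]  edge yaw [ -77.9 -168.   104.3   11.7]
marker
[[426.0, 94.0, 62.0], [454.0, 32.0, 62.0], [430.0, 20.0, 62.0], [400.0, 84.0, 62.0]]
 centre [427.4  57.6  62. ]  sides [68. 27. 70. 28.]  edge yaw [ -66.1 -153.7  114.9   22.4]
stamp
[[432.0, -40.0, 76.0], [444.0, -54.0, 76.0], [428.0, -73.0, 76.0], [411.0, -59.0, 76.0]]
 centre [428.6 -56.5  76. ]  sides [18. 25. 22. 28.]  edge yaw [ -49.9 -130.5  139.8   39.9]
stapler
[[640.0, 79.0, 52.0], [640.0, 52.0, 52.0], [528.0, 44.0, 52.0], [526.0, 69.0, 52.0]]
 centre [583.5  61.3  52. ]  sides [ 27. 113.  25. 115.]  edge yaw [ -89.7 -175.9   93.7    5.1]
basket
[[559.0, 440.0, 105.0], [600.0, 220.0, 105.0], [370.0, 182.0, 105.0], [330.0, 398.0, 105.0]]
 centre [464.7 310.1 105. ]  sides [223. 234. 220. 233.]  edge yaw [ -79.2 -170.5  100.4   10.3]
```

```bash
cat > plan.py <<'E'
from bench import r
import numpy as np
from scipy.spatial.transform import Rotation as Ro
def down(yaw,tilt=0):
    """tool z = -(axis leaning tilt deg toward yaw dir), tool y along yaw dir"""
    c=Ro.from_euler('z',yaw,degrees=True)*Ro.from_euler('y',tilt,degrees=True)
    f=c.as_matrix(); y=f[:,0];z=-f[:,2]
    return Ro.from_matrix(np.c_[np.cross(y,z),y,z])
def plan(*targets):
    s=r.sense();p0=s["tool_pos"];R0=Ro.from_euler('xyz',s["tcp_rot"],degrees=True)
    print("t",round(s["time"],2),"tcp",np.round(p0,1),np.round(s["tcp_rot"],1),"j",np.round(s["joint_pos"],0),"gap",round(s["finger_gap"],1),"F",np.round(s["ft_force"],1))
    for p,R in targets:
        print(" lin m",np.round(R0.inv().apply(np.array(p)-p0)/1000,4).tolist()," rot",np.round((R0.inv()*R).as_rotvec(degrees=True),1).tolist())
    return s
AX=down(2.4,26).as_matrix()[:,2]*-1
THICK=np.array([538.9,-303.1,151.9]);SLIM=np.array([478.8,-302.4,148.3])
C=np.array([464.7,310.1,0]);BY=10.1
def bas(x,y,z):return C+Ro.from_euler('z',BY,degrees=True).apply([x,y,z])
E
python3 - <<'E'
from plan import *
plan((THICK+90*AX,down(2.4,26)))
E
```

```text
t 0.1 tcp [249.7 545.  210.2] [-179.9   -0.   155.4] j [60.  8. 85.  0. 87. -5.] gap 85.3 F [-0.3 -0.1 -0.6]
 lin m [-0.6514, -0.6326, -0.0216]  rot [23.2, 14.3, 61.8]
```

>>> servo_tool(
  fingers=[0.056, 0.056, 0.056, 0.056, 0.056, 0.056, 0.056, 0.056, 0.056, 0.056],
  linear=[
    [-0.651, -0.633, -0.022],
    [-0.651, -0.633, -0.022],
    [-0.651, -0.633, -0.022],
    [-0.651, -0.633, -0.022],
    [-0.651, -0.633, -0.022],
    [-0.651, -0.633, -0.022],
    [-0.651, -0.633, -0.022],
    [-0.651, -0.633, -0.022],
    [-0.651, -0.633, -0.022],
    [-0.651, -0.633, -0.022],
  ],
  rotation=[
    [23.2, 14.3, 61.8],
    [23.2, 14.3, 61.8],
    [23.2, 14.3, 61.8],
    [23.2, 14.3, 61.8],
    [23.2, 14.3, 61.8],
    [23.2, 14.3, 61.8],
    [23.2, 14.3, 61.8],
    [23.2, 14.3, 61.8],
    [23.2, 14.3, 61.8],
    [23.2, 14.3, 61.8],
  ],
  force=50,
)

```text
time: 1.1
tool_pos: [430.8, 77.0, 222.7]
tcp_rot: [-154.0, -0.1, 92.4]
ft_force: [0.6, -0.2, -0.8]
finger_gap: 56.1
grip_force: 0.0
```

```bash
python3 - <<'E'
from plan import *
plan((THICK+90*AX,down(2.4,26)))
E
```

```text
t 1.1 tcp [430.8  77.  222.7] [-1.54e+02 -1.00e-01  9.24e+01] j [  3.   9.  86.   0. 111.   1.] gap 56.1 F [ 0.6 -0.2 -0.8]
 lin m [-0.3842, 0.1138, -0.0674]  rot [-0.0, -0.1, 0.0]
```

>>> servo_tool(
  fingers=[0.056, 0.056, 0.056, 0.056, 0.056, 0.056, 0.056, 0.056, 0.056, 0.056],
  linear=[
    [-0.384, 0.114, -0.067],
    [-0.384, 0.114, -0.067],
    [-0.384, 0.114, -0.067],
    [-0.384, 0.114, -0.067],
    [-0.384, 0.114, -0.067],
    [-0.384, 0.114, -0.067],
    [-0.384, 0.114, -0.067],
    [-0.384, 0.114, -0.067],
    [-0.384, 0.114, -0.067],
    [-0.384, 0.114, -0.067],
  ],
  rotation=[
    [0, 0, 0],
    [0, 0, 0],
    [0, 0, 0],
    [0, 0, 0],
    [0, 0, 0],
    [0, 0, 0],
    [0, 0, 0],
    [0, 0, 0],
    [0, 0, 0],
    [0, 0, 0],
  ],
)

```text
time: 2.1
tool_pos: [578.0, -300.2, 230.8]
tcp_rot: [-153.9, -0.2, 92.3]
ft_force: [0.2, 0.6, -0.2]
finger_gap: 56.0
grip_force: 0.0
```

```bash
python3 - <<'E'
from plan import *
plan((THICK+90*AX,down(2.4,26)),(THICK-11*AX,down(2.4,26)))
E
```

```text
t 2.1 tcp [ 578.  -300.2  230.8] [-153.9   -0.2   92.3] j [-25.  42.  44. -13. 117. -31.] gap 56.0 F [ 0.2  0.6 -0.2]
 lin m [-0.0012, -0.0006, -0.0019]  rot [-0.1, -0.2, -0.0]
 lin m [-0.0016, -0.0005, 0.0991]  rot [-0.1, -0.2, -0.0]
```

>>> servo_tool(
  fingers=[0.056, 0.056, 0.056, 0.056, 0.056, 0.056, 0.025, 0.025, 0.025, 0.025],
  linear=[
    [-0.002, 0, 0.03],
    [-0.002, 0, 0.06],
    [-0.002, 0, 0.08],
    [-0.002, 0, 0.09],
    [-0.002, 0, 0.099],
    [-0.002, 0, 0.099],
    [-0.002, 0, 0.099],
    [-0.002, 0, 0.099],
    [-0.002, 0, 0.099],
    [-0.002, 0, 0.099],
  ],
  rotation=[
    [0, 0, 0],
    [0, 0, 0],
    [0, 0, 0],
    [0, 0, 0],
    [0, 0, 0],
    [0, 0, 0],
    [0, 0, 0],
    [0, 0, 0],
    [0, 0, 0],
    [0, 0, 0],
  ],
  force=50,
)

```text
time: 3.1
tool_pos: [535.8, -302.5, 144.6]
tcp_rot: [-154.1, -0.1, 92.4]
ft_force: [0.2, 0.2, 0.0]
finger_gap: 25.1
grip_force: 0.0
```

```bash
python3 - <<'E'
from plan import *
from h import *
plan((THICK+130*AX,down(2.4,26)))
s=r.snapshot("top");s2=r.snapshot("scene");pickle.dump(s2,open("scene1.pkl","wb"))
E
```

```text
t 3.1 tcp [ 535.8 -302.5  144.6] [-1.541e+02 -1.000e-01  9.240e+01] j [-27.  36.  60. -13. 106. -30.] gap 25.1 F [0.2 0.2 0. ]
 lin m [-0.0006, -0.0002, -0.1379]  rot [0.1, -0.0, 0.1]
```

```bash
python3 - <<'E'
from h import *
s=load("scene1")
crop(s,120,150,320,300,4,"pics/c3.png")
from plan import *
print(r.sense()["finger_gap"],r.sense()["grip_force"],r.sense()["tool_pos"])
print(proj(s,[THICK,SLIM,r.sense()["tool_pos"]]))
E
```

```text
25.285961401525896 0.0 [ 535.61758847 -302.5108732   144.31760677]
[[189.61529348 218.40481343]
 [201.10617899 206.67492993]
 [190.98755491 220.22543804]]
```

View pics/c3.png

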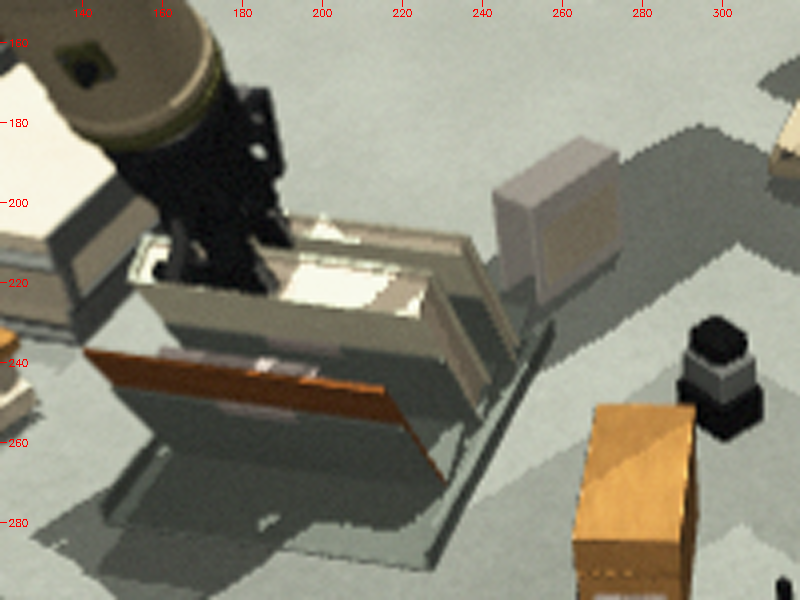

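The fingers closed to 25 mm with no contact. In the crop the tips (around 187,222) end at the file's top edge, so the grasp is too shallow. I'll reopen, go deeper and close again.

>>> servo_tool(
  fingers=[0.056, 0.056, 0.056, 0.056, 0.056, 0.056, 0.025, 0.025, 0.025, 0.025],
  linear=[
    [0, 0, 0],
    [0, 0, 0],
    [0, 0, 0],
    [0, 0, 0.008],
    [0, 0, 0.015],
    [0, 0, 0.015],
    [0, 0, 0.015],
    [0, 0, 0.015],
    [0, 0, 0.015],
    [0, 0, 0.015],
  ],
  rotation=[
    [0, 0, 0],
    [0, 0, 0],
    [0, 0, 0],
    [0, 0, 0],
    [0, 0, 0],
    [0, 0, 0],
    [0, 0, 0],
    [0, 0, 0],
    [0, 0, 0],
    [0, 0, 0],
  ],
  force=50,
)

```text
time: 4.2
tool_pos: [528.8, -302.8, 131.1]
tcp_rot: [-154.1, -0.1, 92.4]
ft_force: [-2.3, 0.8, 2.4]
finger_gap: 29.4
grip_force: 49.6
```

```bash
python3 - <<'E'
from plan import *
from h import *
s=plan((THICK+130*AX,down(2.4,26)));print((THICK-s["tool_pos"])@AX, s["grip_force"])
s2=r.snapshot("scene");pickle.dump(s2,open("scene2.pkl","wb"))
E
```

```text
t 4.2 tcp [ 528.8 -302.8  131.1] [-1.541e+02 -1.000e-01  9.240e+01] j [-27.  36.  62. -13. 104. -30.] gap 29.4 F [-2.3  0.8  2.4]
 lin m [-0.0006, 0.0001, -0.1531]  rot [0.1, -0.0, 0.1]
23.080215893061602 49.56476665567607
```

>>> servo_tool(
  fingers=[0.025, 0.025, 0.025, 0.025, 0.025, 0.025, 0.025, 0.025, 0.025, 0.025],
  linear=[
    [0, 0, -0.01],
    [0, 0, -0.03],
    [0, 0, -0.05],
    [0, 0, -0.07],
    [0, 0, -0.09],
    [0, 0, -0.11],
    [0, 0, -0.13],
    [0, 0, -0.15],
    [0, 0, -0.16],
    [0, 0, -0.16],
  ],
  rotation=[
    [0, 0, 0],
    [0, 0, 0],
    [0, 0, 0],
    [0, 0, 0],
    [0, 0, 0],
    [0, 0, 0],
    [0, 0, 0],
    [0, 0, 0],
    [0, 0, 0],
    [0, 0, 0],
  ],
)

```text
time: 5.25
tool_pos: [600.3, -299.9, 276.0]
tcp_rot: [-154.3, -0.0, 92.5]
ft_force: [-0.2, 0.1, -3.8]
finger_gap: 29.3
grip_force: 50.2
```

```bash
python3 - <<'E'
from plan import *
from h import *
s=plan((bas(92,0,330),down(10.1)));print(s["grip_force"])
s2=r.snapshot("scene");pickle.dump(s2,open("scene3.pkl","wb"))
t=s["tool_pos"];print(proj(s2,[t,t-19*AX,t-138*AX]))
crop(s2,110,70,310,220,4,"pics/c4.png")
E
```

```text
t 5.25 tcp [ 600.3 -299.9  276. ] [-154.3   -0.    92.5] j [-24.  46.  33. -14. 124. -32.] gap 29.3 F [-0.2  0.1 -3.8]
 lin m [0.6275, -0.0394, -0.0409]  rot [-25.7, -1.7, -7.5]
50.16270697116852
[[167.86408241 187.35746451]
 [171.19316864 192.12543131]
 [189.68319943 218.6228533 ]]
```

View pics/c4.png

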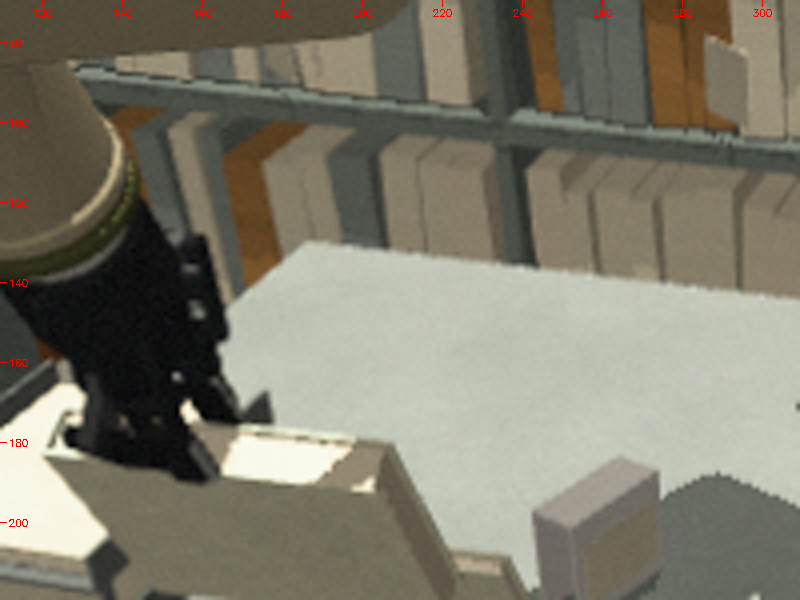

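```bash
python3 - <<'E'
from h import *
from plan import down
s=load("scene0");t=np.array([249.7,545,210.2])
y=np.array([.416,.909,0])
print(np.round(1.25*proj(s,[t,t-[0,0,6],t-[0,0,19],t+42*y-[0,0,6],t-42*y-[0,0,6],t+57*y,t-57*y,t+[0,0,54],t+[0,0,150]])))
s=load("scene2")
crop(s,140,170,260,260,6.6,"pics/c5.png")
E
```

```text
[[684. 230.]
 [683. 233.]
 [681. 238.]
 [705. 240.]
 [662. 226.]
 [714. 240.]
 [655. 221.]
 [693. 206.]
 [710. 160.]]
```

View pics/c5.png

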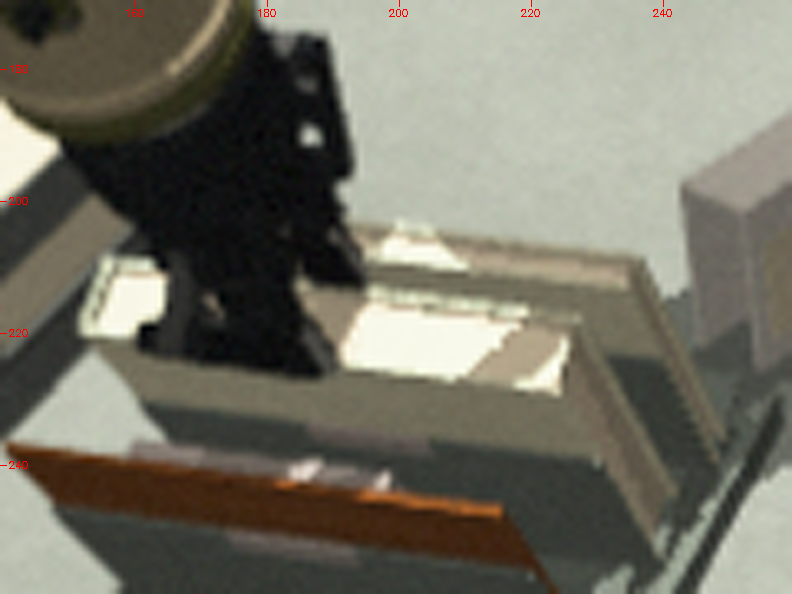

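```bash
python3 - <<'E'
from h import *
from plan import *
s=load("scene3");fx=down(2.4,26).as_matrix()[:,1];fy=np.cross(AX,fx)
t=r.sense()["tool_pos"];top=t+23.1*AX
print("pred crop", ((proj(s,[top+16*fx+95*fy,top+16*fx-95*fy,top-16*fx+95*fy,top-16*fx-95*fy])-[110,70])*4).round())
s=r.snapshot("top");pickle.dump(s,open("top1.pkl","wb"))
print(proj(s,[t,top,top+16*fx+95*fy,top+16*fx-95*fy,top-16*fx+95*fy,top-16*fx-95*fy,t-126*AX]).round())
crop(s,340,100,620,310,2.8,"pics/c6.png")
E
```

```text
pred crop [[374. 492.]
 [ 42. 452.]
 [392. 441.]
 [ 64. 404.]]
[[502. 160.]
 [506. 149.]
 [443. 145.]
 [564. 140.]
 [447. 159.]
 [572. 154.]
 [479. 210.]]
```

View pics/c6.png

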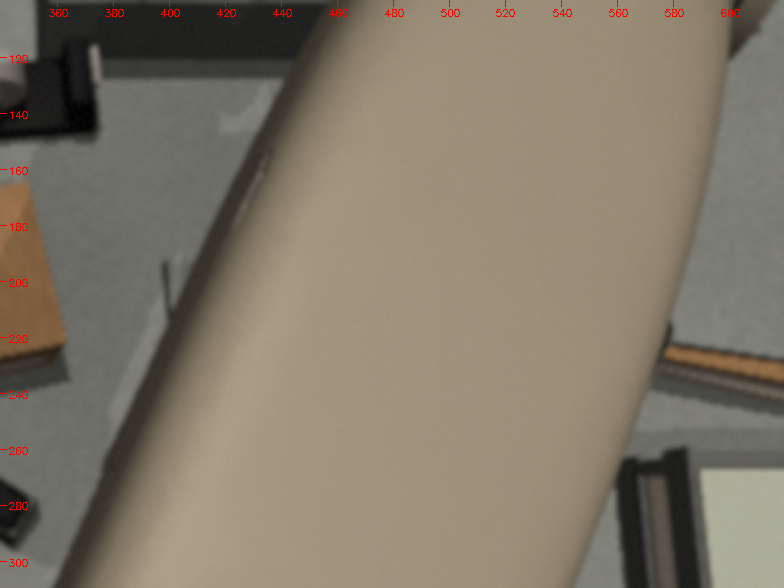

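The lifted file's corners land where the rigid-hold prediction puts them, to about 1 px, so the file is held firmly. Top crop c6 shows only the forearm. I'll carry the file to the far bay.

>>> servo_tool(
  fingers=[0.025, 0.025, 0.025, 0.025, 0.025, 0.025, 0.025, 0.025, 0.025, 0.025],
  linear=[
    [0, -0.01, -0.02],
    [0.005, -0.022, -0.045],
    [0.03, -0.024, -0.045],
    [0.065, -0.025, -0.045],
    [0.105, -0.027, -0.044],
    [0.15, -0.028, -0.044],
    [0.195, -0.029, -0.044],
    [0.24, -0.03, -0.043],
    [0.285, -0.031, -0.043],
    [0.33, -0.032, -0.043],
  ],
  rotation=[
    [0, 0, 0],
    [0, 0, 0],
    [-4, -0.3, -1.2],
    [-8, -0.6, -2.4],
    [-12, -0.8, -3.6],
    [-16, -1, -4.8],
    [-20, -1.3, -6],
    [-23, -1.5, -7],
    [-25.7, -1.7, -7.5],
    [-25.7, -1.7, -7.5],
  ],
  force=90,
)

```text
time: 6.35
tool_pos: [572.8, 30.7, 327.0]
tcp_rot: [-179.9, -0.1, 100.0]
ft_force: [0.8, -0.6, -3.2]
finger_gap: 26.9
grip_force: 89.5
```

```bash
python3 - <<'E'
from plan import *
s=plan((bas(92,0,330),down(10.1)))
E
```

```text
t 6.35 tcp [572.8  30.7 327. ] [-1.799e+02 -1.000e-01  1.000e+02] j [ -2.   2.  79.   0.  99. -12.] gap 26.9 F [ 0.8 -0.6 -3.2]
 lin m [0.2941, 0.0342, -0.0024]  rot [-0.1, -0.1, -0.1]
```

>>> servo_tool(
  fingers=[0.025, 0.025, 0.025, 0.025, 0.025, 0.025, 0.025, 0.025, 0.025, 0.025],
  linear=[
    [0.045, 0.005, -0.001],
    [0.09, 0.01, -0.001],
    [0.135, 0.015, -0.002],
    [0.18, 0.02, -0.002],
    [0.22, 0.025, -0.002],
    [0.255, 0.029, -0.002],
    [0.28, 0.033, -0.002],
    [0.294, 0.034, -0.002],
    [0.294, 0.034, -0.002],
    [0.294, 0.034, -0.002],
  ],
  rotation=[
    [0, 0, 0],
    [0, 0, 0],
    [0, 0, 0],
    [0, 0, 0],
    [0, 0, 0],
    [0, 0, 0],
    [0, 0, 0],
    [0, 0, 0],
    [0, 0, 0],
    [0, 0, 0],
  ],
)

```text
time: 7.35
tool_pos: [556.7, 323.7, 329.4]
tcp_rot: [-179.8, -0.1, 100.0]
ft_force: [-0.6, -0.1, -3.6]
finger_gap: 27.0
grip_force: 89.5
```

```bash
python3 - <<'E'
from plan import *
from h import *
s=plan((bas(92,0,150),down(10.1)),(bas(92,0,131),down(10.1)))
print(s["grip_force"])
t=r.snapshot("top");pickle.dump(t,open("top2.pkl","wb"))
c=r.snapshot("scene");pickle.dump(c,open("scene4.pkl","wb"))
p=s["tool_pos"];f=down(10.1).as_matrix()[:,1];y=np.array([-f[1],f[0],0])
g=lambda S:proj(S,[p+sx*16*f+sy*95*y+[0,0,z] for z in(23,-127) for sx in(1,-1) for sy in(1,-1)]).round(1).tolist()
print(g(c));
im=np.hstack([cv2.resize(c["frame"][100:300,300:540,::-1],None,fx=3.3,fy=3)])
crop(c,350,90,550,240,4,"pics/c7.png")
E
```

```text
t 7.35 tcp [556.7 323.7 329.4] [-1.798e+02 -1.000e-01  1.000e+02] j [ 26.  14.  66.   0. 100.  16.] gap 27.0 F [-0.6 -0.1 -3.6]
 lin m [0.0026, -0.0002, 0.1795]  rot [-0.2, -0.1, -0.1]
 lin m [0.0025, -0.0002, 0.1985]  rot [-0.2, -0.1, -0.1]
89.51435085386038
[[524.1, 190.4], [420.3, 186.3], [519.2, 181.7], [418.5, 177.8], [503.3, 253.2], [410.0, 248.8], [499.4, 243.6], [408.6, 239.4]]
```

View pics/c7.png

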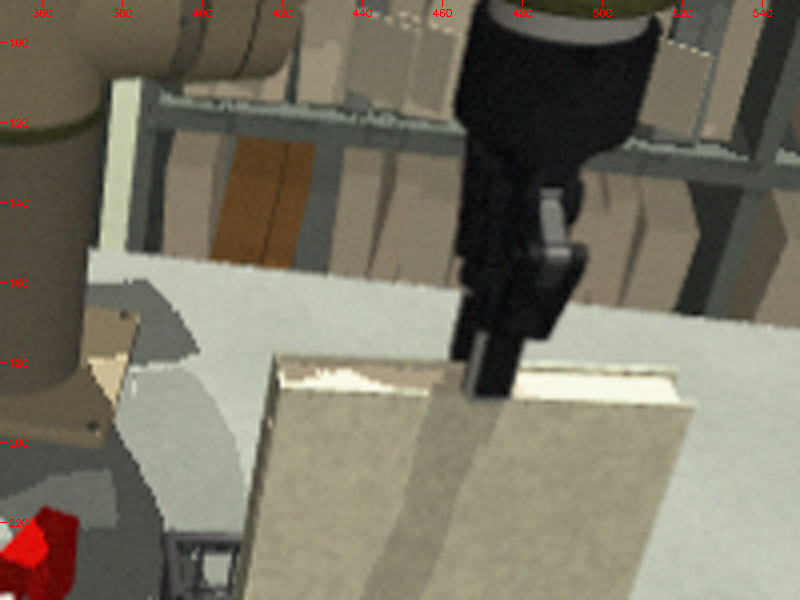

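The tips grip only the very top edge of the file: finger end at (472,189), file edge at (472,190). So the real fingertips sit about 40 mm short of what I assumed, and later grasps must go deeper. This hold is firm enough, so I'll lower it gently.

>>> servo_tool(
  fingers=[0.025, 0.025, 0.025, 0.025, 0.025, 0.025, 0.025, 0.025, 0.025, 0.025],
  linear=[
    [0.0025, 0, 0.01],
    [0.0025, 0, 0.03],
    [0.0025, 0, 0.05],
    [0.0025, 0, 0.07],
    [0.0025, 0, 0.09],
    [0.0025, 0, 0.11],
    [0.0025, 0, 0.13],
    [0.0025, 0, 0.15],
    [0.0025, 0, 0.165],
    [0.0025, 0, 0.175],
  ],
  rotation=[
    [-0.2, 0, -0.1],
    [-0.2, 0, -0.1],
    [-0.2, 0, -0.1],
    [-0.2, 0, -0.1],
    [-0.2, 0, -0.1],
    [-0.2, 0, -0.1],
    [-0.2, 0, -0.1],
    [-0.2, 0, -0.1],
    [-0.2, 0, -0.1],
    [-0.2, 0, -0.1],
  ],
)

```text
time: 8.45
tool_pos: [555.2, 326.6, 153.2]
tcp_rot: [-179.9, -0.1, 100.1]
ft_force: [-0.5, 0.0, -4.7]
finger_gap: 26.7
grip_force: 89.5
```

```bash
python3 - <<'E'
from plan import *
s=plan((bas(92,0,131),down(10.1)))
print(s["grip_force"])
E
```

```text
t 8.45 tcp [555.2 326.6 153.2] [-1.799e+02 -1.000e-01  1.001e+02] j [26. 16. 82.  0. 82. 16.] gap 26.7 F [-0.5  0.  -4.7]
 lin m [-0.0004, 0.0, 0.0222]  rot [-0.1, -0.1, 0.0]
89.49634898453951
```

>>> servo_tool(
  fingers=[0.025, 0.025, 0.025, 0.025, 0.025, 0.025, 0.025],
  linear=[
    [0, 0, 0.008],
    [0, 0, 0.013],
    [0, 0, 0.016],
    [0, 0, 0.018],
    [0, 0, 0.02],
    [0, 0, 0.02],
    [0, 0, 0.02],
  ],
  rotation=[
    [0, 0, 0],
    [0, 0, 0],
    [0, 0, 0],
    [0, 0, 0],
    [0, 0, 0],
    [0, 0, 0],
    [0, 0, 0],
  ],
)

```text
time: 9.15
tool_pos: [556.0, 327.5, 135.5]
tcp_rot: [179.9, -0.1, 100.2]
ft_force: [-0.1, -0.4, -3.7]
finger_gap: 26.9
grip_force: 89.5
```

>>> servo_tool(
  fingers=[0.025, 0.025, 0.025, 0.025],
  linear=[
    [0, 0, 0.0015],
    [0, 0, 0.003],
    [0, 0, 0.003],
    [0, 0, 0.003],
  ],
  rotation=[
    [0, 0, 0],
    [0, 0, 0],
    [0, 0, 0],
    [0, 0, 0],
  ],
)

```text
time: 9.55
tool_pos: [555.8, 327.5, 132.1]
tcp_rot: [180.0, -0.1, 100.2]
ft_force: [-1.2, -0.1, -3.9]
finger_gap: 26.7
grip_force: 89.5
```

>>> servo_tool(
  fingers=[0.025, 0.025, 0.025, 0.025],
  linear=[
    [0, 0, 0.0015],
    [0, 0, 0.003],
    [0, 0, 0.003],
    [0, 0, 0.003],
  ],
  rotation=[
    [0, 0, 0],
    [0, 0, 0],
    [0, 0, 0],
    [0, 0, 0],
  ],
)

```text
time: 9.95
tool_pos: [557.0, 327.7, 131.5]
tcp_rot: [179.8, -0.1, 100.2]
ft_force: [-1.3, -2.1, 6.6]
finger_gap: 27.3
grip_force: 92.0
```

>>> servo_tool(
  fingers=[0.029, 0.033, 0.038, 0.045, 0.056, 0.056, 0.056, 0.056, 0.056, 0.056],
  linear=[
    [0, 0, 0],
    [0, 0, 0],
    [0, 0, 0],
    [0, 0, 0],
    [0, 0, 0],
    [0, 0, -0.005],
    [0, 0, -0.02],
    [0, 0, -0.05],
    [0, 0, -0.09],
    [0, 0, -0.13],
  ],
  rotation=[
    [0, 0, 0],
    [0, 0, 0],
    [0, 0, 0],
    [0, 0, 0],
    [0, 0, 0],
    [0, 0, 0],
    [0, 0, 0],
    [0, 0, 0],
    [0, 0, 0],
    [0, 0, 0],
  ],
  force=50,
)

```text
time: 10.95
tool_pos: [555.6, 327.1, 261.7]
tcp_rot: [180.0, -0.1, 100.2]
ft_force: [0.5, 0.5, 0.9]
finger_gap: 56.2
grip_force: 0.0
```

```bash
python3 - <<'E'
from plan import *
from h import *
s=plan((SLIM+100*AX,down(2.4,26)))
c=r.snapshot("scene");pickle.dump(c,open("scene5.pkl","wb"))
f=down(10.1).as_matrix()[:,1];y=np.array([-f[1],f[0],0]);p=bas(92,0,0)
print(proj(c,[p+sx*16*f+sy*95*y+[0,0,154] for sx in(1,-1) for sy in(1,-1)]).round(1).tolist())
# white-ish top face pixels
im=c["frame"][200:300,370:520].astype(int);b=im.min(2)
cv2.imwrite("pics/c8.png",cv2.resize(c["frame"][180:330,360:560,::-1],None,fx=4,fy=4,interpolation=cv2.INTER_CUBIC))
E
```

```text
t 10.95 tcp [555.6 327.1 261.7] [ 1.800e+02 -1.000e-01  1.002e+02] j [26. 14. 73.  0. 93. 16.] gap 56.2 F [0.5 0.5 0.9]
 lin m [-0.612, -0.1432, 0.0221]  rot [26.0, 1.6, 7.7]
[[498.6, 270.6], [408.3, 266.1], [494.9, 260.9], [407.1, 256.6]]
```

>>> servo_tool(
  fingers=[0.056, 0.056, 0.056, 0.056, 0.056, 0.056, 0.056, 0.056, 0.056, 0.056],
  linear=[
    [-0.612, -0.143, 0.022],
    [-0.612, -0.143, 0.022],
    [-0.612, -0.143, 0.022],
    [-0.612, -0.143, 0.022],
    [-0.612, -0.143, 0.022],
    [-0.612, -0.143, 0.022],
    [-0.612, -0.143, 0.022],
    [-0.612, -0.143, 0.022],
    [-0.612, -0.143, 0.022],
    [-0.612, -0.143, 0.022],
  ],
  rotation=[
    [0, 0, 0],
    [5, 0.3, 2],
    [10, 0.6, 3],
    [15, 1, 5],
    [20, 1.3, 6],
    [26, 1.6, 7.7],
    [26, 1.6, 7.7],
    [26, 1.6, 7.7],
    [26, 1.6, 7.7],
    [26, 1.6, 7.7],
  ],
)

```text
time: 12.0
tool_pos: [529.8, -173.9, 241.7]
tcp_rot: [-154.1, 0.1, 92.4]
ft_force: [1.4, 0.1, 0.7]
finger_gap: 56.3
grip_force: 0.0
```

```bash
python3 - <<'E'
from plan import *
from h import *
s=plan((SLIM+100*AX,down(2.4,26)))
c=load("scene5")["frame"].astype(int)
for u in (425,452,480):print(u,[int(v) for v in c[245:285,u].mean(1)])
E
```

```text
t 12.0 tcp [ 529.8 -173.9  241.7] [-1.541e+02  1.000e-01  9.240e+01] j [-18.  26.  64.  -9. 114. -22.] gap 56.3 F [1.4 0.1 0.7]
 lin m [-0.1263, -0.0096, 0.0088]  rot [0.1, 0.1, -0.1]
425 [166, 110, 114, 158, 61, 83, 92, 47, 43, 45, 48, 52, 56, 109, 165, 186, 220, 220, 220, 222, 229, 240, 228, 140, 143, 147, 140, 143, 144, 144, 146, 148, 146, 147, 150, 151, 146, 150, 152, 140]
452 [169, 132, 78, 58, 76, 62, 56, 71, 63, 80, 105, 117, 57, 91, 159, 190, 185, 240, 240, 241, 239, 238, 236, 217, 160, 142, 140, 146, 149, 153, 149, 148, 149, 139, 144, 142, 143, 144, 143, 143]
480 [46, 82, 125, 127, 115, 73, 69, 47, 45, 79, 92, 37, 42, 80, 120, 160, 204, 171, 223, 240, 240, 240, 239, 240, 237, 210, 139, 147, 141, 141, 142, 138, 142, 141, 139, 140, 141, 149, 143, 138]
```

The thick file's top edge shows at v≈258.5–268.5 against a predicted 258.8–268.4, so it's standing upright in its bay. Next is the slim file.

>>> servo_tool(
  fingers=[0.05, 0.05, 0.05, 0.05, 0.05, 0.05],
  linear=[
    [-0.045, -0.003, 0.003],
    [-0.09, -0.007, 0.006],
    [-0.115, -0.009, 0.008],
    [-0.126, -0.01, 0.009],
    [-0.126, -0.01, 0.009],
    [-0.126, -0.01, 0.009],
  ],
  rotation=[
    [0, 0, 0],
    [0, 0, 0],
    [0, 0, 0],
    [0, 0, 0],
    [0, 0, 0],
    [0, 0, 0],
  ],
)

```text
time: 12.6
tool_pos: [522.6, -297.0, 237.5]
tcp_rot: [-154.0, 0.0, 92.4]
ft_force: [0.6, 0.6, 0.3]
finger_gap: 49.7
grip_force: 0.0
```

```bash
python3 - <<'E'
from plan import *
s=plan((SLIM-33*AX,down(2.4,26)))
E
```

```text
t 12.6 tcp [ 522.6 -297.   237.5] [-154.     0.    92.4] j [-27.  32.  57. -13. 114. -32.] gap 49.7 F [0.6 0.6 0.3]
 lin m [-0.0035, -0.0004, 0.1324]  rot [0.0, 0.0, -0.0]
```

>>> servo_tool(
  fingers=[0.05, 0.05, 0.05, 0.05, 0.05, 0.05, 0.05, 0.01, 0.01, 0.01],
  linear=[
    [-0.0035, 0, 0.03],
    [-0.0035, 0, 0.06],
    [-0.0035, 0, 0.085],
    [-0.0035, 0, 0.105],
    [-0.0035, 0, 0.12],
    [-0.0035, 0, 0.132],
    [-0.0035, 0, 0.132],
    [-0.0035, 0, 0.132],
    [-0.0035, 0, 0.132],
    [-0.0035, 0, 0.132],
  ],
  rotation=[
    [0, 0, 0],
    [0, 0, 0],
    [0, 0, 0],
    [0, 0, 0],
    [0, 0, 0],
    [0, 0, 0],
    [0, 0, 0],
    [0, 0, 0],
    [0, 0, 0],
    [0, 0, 0],
  ],
  force=60,
)

```text
time: 13.6
tool_pos: [465.2, -304.4, 119.9]
tcp_rot: [-154.1, 0.1, 92.4]
ft_force: [0.9, 1.5, 5.9]
finger_gap: 14.0
grip_force: 60.8
```

>>> servo_tool(
  fingers=[0.01, 0.01, 0.01],
  linear=[
    [0, 0, 0],
    [0, 0, 0],
    [0, 0, 0],
  ],
  rotation=[
    [0, 0, 0],
    [0, 0, 0],
    [0, 0, 0],
  ],
)

```text
time: 13.9
tool_pos: [465.3, -304.4, 119.9]
tcp_rot: [-154.1, 0.1, 92.4]
ft_force: [0.6, 1.0, 5.7]
finger_gap: 14.1
grip_force: 60.8
```

```bash
python3 - <<'E'
from plan import *
s=plan();p=s["tool_pos"];R=down(2.4,26)
print("top rel tcp in tool",R.inv().apply(SLIM-p).round(1),s["grip_force"])
E
```

```text
t 13.9 tcp [ 465.3 -304.4  119.9] [-1.541e+02  1.000e-01  9.240e+01] j [-29.  27.  75. -14. 100. -31.] gap 14.1 F [0.6 1.  5.7]
top rel tcp in tool [  1.5  -0.2 -31.5] 60.80835986766033
```

>>> servo_tool(
  fingers=[0.01, 0.01, 0.01, 0.01, 0.01, 0.01, 0.01, 0.01, 0.01, 0.01],
  linear=[
    [0, 0, -0.01],
    [0, 0, -0.03],
    [0, 0, -0.055],
    [0, 0, -0.085],
    [0, 0, -0.115],
    [0, 0, -0.145],
    [0, 0, -0.17],
    [0, -0.01, -0.195],
    [0, -0.02, -0.21],
    [0, -0.025, -0.22],
  ],
  rotation=[
    [0, 0, 0],
    [0, 0, 0],
    [0, 0, 0],
    [0, 0, 0],
    [0, 0, 0],
    [0, 0, 0],
    [0, 0, 0],
    [0, 0, 0],
    [0, 0, 0],
    [0, 0, 0],
  ],
  force=80,
)

```text
time: 14.9
tool_pos: [538.6, -301.2, 329.1]
tcp_rot: [-154.1, 0.1, 92.4]
ft_force: [0.2, 0.6, -3.0]
finger_gap: 13.6
grip_force: 79.4
```

```bash
python3 - <<'E'
from plan import *
from h import *
s=plan((bas(-92,0,330),down(10.1)))
p=s["tool_pos"];R=Ro.from_euler('xyz',s["tcp_rot"],degrees=True)
c=r.snapshot("scene");pickle.dump(c,open("scene6.pkl","wb"))
uv=proj(c,[p+R.apply([1.5+x,-.2+y,-31.5]) for y in(8,-8) for x in(95,-95)])
print(uv.round(1).tolist())
# back-top edge: brightness down the columns near the +y part
a,b=uv[0],uv[1]
print(uv.mean(0))
im=c["frame"].astype(int).mean(2)
for f in(.1,.25,.8,.93):
    q=a+(b-a)*f;u,v=int(round(q[0])),int(round(q[1]));print(u,q.round(1),im[v-10:v+8,u].astype(int).tolist())
for f in(0,1):
    q=(a,b)[f]+[0,4];u,v=int(round(q[0])),int(round(q[1]));print("end",q.round(1),im[v,u-8:u+9].astype(int).tolist())
E
```

```text
t 14.9 tcp [ 538.6 -301.2  329.1] [-1.541e+02  1.000e-01  9.240e+01] j [-26.  34.  44. -15. 124. -35.] gap 13.6 F [ 0.2  0.6 -3. ]
 lin m [0.6015, -0.1267, 0.0591]  rot [-25.9, -1.6, -7.6]
[[212.4, 150.9], [129.9, 142.0], [214.6, 144.9], [132.6, 136.3]]
[172.39239008 143.52727915]
204 [204.2 150. ] [182, 184, 182, 192, 195, 157, 174, 187, 128, 127, 122, 106, 100, 102, 100, 100, 102, 99]
192 [191.8 148.7] [186, 185, 183, 193, 214, 178, 191, 238, 241, 242, 211, 107, 106, 102, 101, 103, 100, 100]
146 [146.4 143.8] [37, 35, 38, 34, 29, 25, 23, 18, 25, 22, 46, 84, 101, 102, 103, 103, 103, 99]
136 [135.7 142.7] [136, 133, 135, 130, 225, 186, 186, 226, 236, 242, 204, 120, 98, 100, 101, 104, 105, 100]
end [212.4 154.9] [100, 103, 103, 105, 101, 101, 100, 100, 100, 99, 90, 88, 92, 101, 111, 171, 187]
end [129.9 146. ] [127, 82, 48, 43, 41, 43, 39, 63, 73, 79, 89, 95, 101, 102, 100, 100, 97]
```

>>> servo_tool(
  fingers=[0.01, 0.01, 0.01, 0.01, 0.01, 0.01, 0.01, 0.01, 0.01, 0.01],
  linear=[
    [0.015, -0.003, 0.001],
    [0.045, -0.009, 0.004],
    [0.085, -0.018, 0.008],
    [0.125, -0.026, 0.012],
    [0.17, -0.036, 0.017],
    [0.215, -0.045, 0.021],
    [0.26, -0.055, 0.026],
    [0.305, -0.064, 0.03],
    [0.35, -0.074, 0.034],
    [0.395, -0.083, 0.039],
  ],
  rotation=[
    [0, 0, 0],
    [-3, -0.2, -1],
    [-7, -0.4, -2],
    [-11, -0.7, -3],
    [-15, -1, -4.5],
    [-19, -1.2, -5.6],
    [-23, -1.4, -6.8],
    [-25.9, -1.6, -7.6],
    [-25.9, -1.6, -7.6],
    [-25.9, -1.6, -7.6],
  ],
)

```text
time: 15.95
tool_pos: [428.7, 91.1, 327.5]
tcp_rot: [-179.9, -0.1, 100.0]
ft_force: [1.2, 0.2, -1.6]
finger_gap: 13.5
grip_force: 79.4
```

```bash
python3 - <<'E'
from plan import *
plan((bas(-92,0,330),down(10.1)))
E
```

```text
t 15.95 tcp [428.7  91.1 327.5] [-1.799e+02 -1.000e-01  1.000e+02] j [  5. -19.  98.   0. 101.  -5.] gap 13.5 F [ 1.2  0.2 -1.6]
 lin m [0.2093, -0.0186, -0.0021]  rot [-0.1, -0.1, -0.1]
```

>>> servo_tool(
  fingers=[0.01, 0.01, 0.01, 0.01, 0.01, 0.01, 0.01, 0.01, 0.01],
  linear=[
    [0.045, -0.004, -0.001],
    [0.09, -0.008, -0.001],
    [0.13, -0.012, -0.002],
    [0.165, -0.015, -0.002],
    [0.19, -0.017, -0.002],
    [0.205, -0.018, -0.002],
    [0.209, -0.0186, -0.002],
    [0.209, -0.0186, -0.002],
    [0.209, -0.0186, -0.002],
  ],
  rotation=[
    [0, 0, 0],
    [0, 0, 0],
    [0, 0, 0],
    [0, 0, 0],
    [0, 0, 0],
    [0, 0, 0],
    [0, 0, 0],
    [0, 0, 0],
    [0, 0, 0],
  ],
)

```text
time: 16.85
tool_pos: [375.7, 291.6, 330.1]
tcp_rot: [-179.9, -0.1, 100.0]
ft_force: [0.5, -0.5, -2.4]
finger_gap: 13.1
grip_force: 79.3
```

```bash
python3 - <<'E'
from plan import *
plan((bas(-92,0,125),down(10.1)))
E
```

```text
t 16.85 tcp [375.7 291.6 330.1] [-1.799e+02 -1.000e-01  1.000e+02] j [ 32. -13.  93.   0. 100.  22.] gap 13.1 F [ 0.5 -0.5 -2.4]
 lin m [0.0024, -0.0007, 0.2051]  rot [-0.1, -0.1, -0.1]
```

>>> servo_tool(
  fingers=[0.01, 0.01, 0.01, 0.01, 0.01, 0.01, 0.01, 0.01, 0.01, 0.01],
  linear=[
    [0.0025, -0.001, 0.015],
    [0.0025, -0.001, 0.04],
    [0.0025, -0.001, 0.065],
    [0.0025, -0.001, 0.09],
    [0.0025, -0.001, 0.11],
    [0.0025, -0.001, 0.13],
    [0.0025, -0.001, 0.15],
    [0.0025, -0.001, 0.17],
    [0.0025, -0.001, 0.185],
    [0.0025, -0.001, 0.194],
  ],
  rotation=[
    [-0.1, 0, -0.1],
    [-0.1, 0, -0.1],
    [-0.1, 0, -0.1],
    [-0.1, 0, -0.1],
    [-0.1, 0, -0.1],
    [-0.1, 0, -0.1],
    [-0.1, 0, -0.1],
    [-0.1, 0, -0.1],
    [-0.1, 0, -0.1],
    [-0.1, 0, -0.1],
  ],
)

```text
time: 17.85
tool_pos: [373.0, 294.0, 134.3]
tcp_rot: [-179.9, -0.0, 100.1]
ft_force: [-0.6, -0.2, -2.5]
finger_gap: 13.7
grip_force: 79.3
```

>>> servo_tool(
  fingers=[0.01, 0.01, 0.01, 0.01, 0.01, 0.01],
  linear=[
    [0, 0, 0.003],
    [0, 0, 0.005],
    [0, 0, 0.007],
    [0, 0, 0.009],
    [0, 0, 0.009],
    [0, 0, 0.009],
  ],
  rotation=[
    [0, 0, 0],
    [0, 0, 0],
    [0, 0, 0],
    [0, 0, 0],
    [0, 0, 0],
    [0, 0, 0],
  ],
)

```text
time: 18.45
tool_pos: [374.0, 295.2, 127.8]
tcp_rot: [179.9, -0.1, 100.2]
ft_force: [-0.2, -0.6, -1.7]
finger_gap: 13.7
grip_force: 79.3
```

>>> servo_tool(
  fingers=[0.01, 0.01, 0.01, 0.01],
  linear=[
    [0, 0, 0.002],
    [0, 0, 0.004],
    [0, 0, 0.004],
    [0, 0, 0.004],
  ],
  rotation=[
    [0, 0, 0],
    [0, 0, 0],
    [0, 0, 0],
    [0, 0, 0],
  ],
)

```text
time: 18.85
tool_pos: [373.8, 295.0, 123.4]
tcp_rot: [180.0, -0.1, 100.2]
ft_force: [-0.1, 0.4, -1.4]
finger_gap: 13.5
grip_force: 79.3
```

>>> servo_tool(
  fingers=[0.01, 0.01, 0.01],
  linear=[
    [0, 0, 0.002],
    [0, 0, 0.002],
    [0, 0, 0.002],
  ],
  rotation=[
    [0, 0, 0],
    [0, 0, 0],
    [0, 0, 0],
  ],
)

```text
time: 19.15
tool_pos: [374.8, 295.4, 123.1]
tcp_rot: [179.8, -0.1, 100.2]
ft_force: [-1.5, -3.5, 8.3]
finger_gap: 13.9
grip_force: 80.6
```

>>> servo_tool(
  fingers=[0.016, 0.02, 0.025, 0.035, 0.045, 0.045, 0.045, 0.045, 0.05, 0.05],
  linear=[
    [0, 0, -0.001],
    [0, 0, -0.001],
    [0, 0, -0.001],
    [0, 0, -0.001],
    [0, 0, -0.001],
    [0, 0, -0.005],
    [0, 0, -0.02],
    [0, 0, -0.05],
    [0, 0, -0.09],
    [0, 0, -0.13],
  ],
  rotation=[
    [0, 0, 0],
    [0, 0, 0],
    [0, 0, 0],
    [0, 0, 0],
    [0, 0, 0],
    [0, 0, 0],
    [0, 0, 0],
    [0, 0, 0],
    [0, 0, 0],
    [0, 0, 0],
  ],
  force=40,
)

```text
time: 20.15
tool_pos: [373.6, 294.6, 254.0]
tcp_rot: [180.0, -0.1, 100.2]
ft_force: [0.4, -0.1, 0.1]
finger_gap: 49.9
grip_force: 0.0
```

```bash
cat >> plan.py <<'E'
BOX=np.array([587.7,-58.1,0]);MK=np.array([427.4,57.6,0])
E
python3 - <<'E'
from plan import *
from h import *
# box long axis yaw 12 -> width axis at 102 ; close along width: tool y at -78
s=plan((BOX+[0,0,230],down(-78)),(BOX+[0,0,230],down(102)))
c=r.snapshot("scene")
im=c["frame"].astype(int).mean(2)
f=down(10.1).as_matrix()[:,1];y=np.array([-f[1],f[0],0]);p=bas(-92,0,0)
for k in(-60,40,75):
    q=proj(c,[p+8*f+k*y+[0,0,154],p-8*f+k*y+[0,0,154]]);u=int(round(q[0,0]));v=int(round(q[0,1]))
    print(u,q.round(1).tolist(),v-10,im[v-10:v+8,u].astype(int).tolist())
E
```

```text
t 20.15 tcp [373.6 294.6 254. ] [ 1.800e+02 -1.000e-01  1.002e+02] j [ 32. -13. 101.   0.  92.  22.] gap 49.9 F [ 0.4 -0.1  0.1]
 lin m [-0.3851, 0.1485, 0.0233]  rot [-0.1, -0.1, 88.2]
 lin m [-0.3851, 0.1485, 0.0233]  rot [0.1, -0.1, -91.8]
416 [[415.7, 216.3], [415.1, 212.7]] 206 [180, 180, 180, 183, 182, 180, 188, 184, 171, 220, 205, 137, 141, 140, 139, 134, 138, 142]
457 [[456.5, 218.1], [455.4, 214.5]] 208 [183, 185, 182, 182, 183, 190, 191, 168, 202, 228, 179, 138, 140, 140, 142, 141, 142, 141]
471 [[470.9, 218.7], [469.7, 215.1]] 209 [175, 181, 182, 183, 182, 201, 201, 160, 219, 218, 131, 139, 138, 141, 142, 138, 140, 141]
```

>>> servo_tool(
  fingers=[0.082, 0.082, 0.082, 0.082, 0.082, 0.082, 0.082, 0.082, 0.082, 0.082],
  linear=[
    [-0.385, 0.1485, 0.023],
    [-0.385, 0.1485, 0.023],
    [-0.385, 0.1485, 0.023],
    [-0.385, 0.1485, 0.023],
    [-0.385, 0.1485, 0.023],
    [-0.385, 0.1485, 0.023],
    [-0.385, 0.1485, 0.023],
    [-0.385, 0.1485, 0.023],
    [-0.385, 0.1485, 0.023],
    [-0.385, 0.1485, 0.023],
  ],
  rotation=[
    [0, 0, 88],
    [0, 0, 88],
    [0, 0, 88],
    [0, 0, 88],
    [0, 0, 88],
    [0, 0, 88],
    [0, 0, 88],
    [0, 0, 88],
    [0, 0, 88],
    [0, 0, 88],
  ],
)

```text
time: 21.2
tool_pos: [588.8, -60.7, 228.2]
tcp_rot: [-179.9, -0.0, 13.7]
ft_force: [-0.9, 0.8, 1.0]
finger_gap: 81.7
grip_force: 0.0
```

```bash
python3 - <<'E'
from plan import *
s=plan((BOX+[0,0,130],down(-78)))
E
```

```text
t 21.2 tcp [588.8 -60.7 228.2] [-179.9   -0.    13.7] j [-11.   6.  85.   0.  89.  65.] gap 81.7 F [-0.9  0.8  1. ]
 lin m [-0.0005, -0.0027, 0.0982]  rot [-0.1, -0.0, 1.7]
```

>>> servo_tool(
  fingers=[0.082, 0.082, 0.082, 0.082, 0.082],
  linear=[
    [0, -0.0027, 0.03],
    [0, -0.0027, 0.06],
    [0, -0.0027, 0.085],
    [0, -0.0027, 0.098],
    [0, -0.0027, 0.098],
  ],
  rotation=[
    [0, 0, 1.7],
    [0, 0, 1.7],
    [0, 0, 1.7],
    [0, 0, 1.7],
    [0, 0, 1.7],
  ],
)

```text
time: 21.7
tool_pos: [586.1, -54.9, 128.3]
tcp_rot: [-179.8, 0.1, 12.5]
ft_force: [-0.5, -0.1, 0.4]
finger_gap: 82.0
grip_force: 0.0
```

```bash
python3 - <<'E'
from plan import *
s=plan((BOX+[0,0,48],down(-78)))
E
```

```text
t 21.7 tcp [586.1 -54.9 128.3] [-1.798e+02  1.000e-01  1.250e+01] j [-10.   9.  92.   0.  79.  67.] gap 82.0 F [-0.5 -0.1  0.4]
 lin m [0.0011, 0.0038, 0.0803]  rot [-0.2, 0.1, 0.5]
```

>>> servo_tool(
  fingers=[0.082, 0.082, 0.082, 0.082, 0.082, 0.082, 0.082, 0.082],
  linear=[
    [0.001, 0.003, 0],
    [0.001, 0.003, 0.01],
    [0.001, 0.003, 0.025],
    [0.001, 0.003, 0.04],
    [0.001, 0.003, 0.055],
    [0.001, 0.003, 0.07],
    [0.001, 0.003, 0.08],
    [0.001, 0.003, 0.08],
  ],
  rotation=[
    [-0.2, 0, 0.5],
    [-0.2, 0, 0.5],
    [-0.2, 0, 0.5],
    [-0.2, 0, 0.5],
    [-0.2, 0, 0.5],
    [-0.2, 0, 0.5],
    [-0.2, 0, 0.5],
    [-0.2, 0, 0.5],
  ],
)

```text
time: 22.5
tool_pos: [587.2, -57.3, 47.2]
tcp_rot: [180.0, 0.2, 12.0]
ft_force: [-0.0, 0.3, 0.1]
finger_gap: 82.0
grip_force: 0.0
```

>>> servo_tool(
  fingers=[0.055, 0.055, 0.055, 0.055, 0.055, 0.055],
  linear=[
    [0, 0, 0],
    [0, 0, 0],
    [0, 0, 0],
    [0, 0, 0],
    [0, 0, 0],
    [0, 0, 0],
  ],
  rotation=[
    [0, 0, 0],
    [0, 0, 0],
    [0, 0, 0],
    [0, 0, 0],
    [0, 0, 0],
    [0, 0, 0],
  ],
  force=40,
)

```text
time: 23.1
tool_pos: [589.8, -57.9, 50.9]
tcp_rot: [179.9, -0.1, 12.0]
ft_force: [0.7, -1.5, 4.4]
finger_gap: 59.1
grip_force: 45.2
```

```bash
python3 - <<'E'
from plan import *
s=plan();p=s["tool_pos"]
print("box rel tcp in tool",down(-78).inv().apply(BOX-p).round(1),s["grip_force"])
E
```

```text
t 23.1 tcp [589.8 -57.9  50.9] [ 1.799e+02 -1.000e-01  1.200e+01] j [-11.  14.  96.  -0.  71.  68.] gap 59.1 F [ 0.7 -1.5  4.4]
box rel tcp in tool [-2.1 -0.3 50.9] 45.24132192134857
```

>>> servo_tool(
  fingers=[0.055, 0.055, 0.055, 0.055, 0.055, 0.055, 0.055, 0.055, 0.055, 0.055],
  linear=[
    [0, 0, 0],
    [0, 0, -0.01],
    [0, 0, -0.03],
    [0, 0, -0.055],
    [0, 0, -0.085],
    [0, 0, -0.115],
    [0, 0, -0.145],
    [0, 0, -0.17],
    [0, 0, -0.19],
    [0, 0, -0.195],
  ],
  rotation=[
    [0, 0, 0],
    [0, 0, 0],
    [0, 0, 0],
    [0, 0, 0],
    [0, 0, 0],
    [0, 0, 0],
    [0, 0, 0],
    [0, 0, 0],
    [0, 0, 0],
    [0, 0, 0],
  ],
  force=60,
)

```text
time: 24.1
tool_pos: [589.4, -57.3, 247.5]
tcp_rot: [179.8, -0.2, 12.0]
ft_force: [-0.9, -0.9, -4.8]
finger_gap: 58.6
grip_force: 66.3
```

```bash
python3 - <<'E'
from plan import *
from h import *
s=plan((bas(0,15,245),down(10.1)));p=s["tool_pos"]
# is the box held? predicted top corners vs orange pixels in the scene view
c=r.snapshot("scene");R=down(-78)
uv=proj(c,[p+R.apply([-2.1+x,-.3+y,z]) for z in(-39,51) for x in(60,-60) for y in(30,-30)]);print(uv.round(0).tolist())
h=cv2.cvtColor(c["frame"],cv2.COLOR_RGB2HSV);m=((h[...,0]>8)&(h[...,0]<22)&(h[...,1]>110)&(h[...,2]>60)).astype(np.uint8)
n,l,st,ce=cv2.connectedComponentsWithStats(m)
for i in range(1,n):
    if st[i,4]>250:print(st[i].tolist(),ce[i].round())
E
```

```text
t 24.1 tcp [589.4 -57.3 247.5] [179.8  -0.2  12. ] j [-10.   5.  84.  -0.  91.  68.] gap 58.6 F [-0.9 -0.9 -4.8]
 lin m [-0.0449, -0.4003, 0.0013]  rot [0.3, -0.0, -88.1]
[[257.0, 211.0], [287.0, 212.0], [265.0, 180.0], [292.0, 181.0], [260.0, 246.0], [289.0, 247.0], [268.0, 214.0], [293.0, 215.0]]
[106, 0, 39, 20, 542] [125.   9.]
[469, 0, 18, 42, 513] [477.  20.]
[532, 0, 28, 47, 312] [546.  19.]
[477, 54, 23, 68, 605] [488.  87.]
[601, 62, 23, 48, 507] [612.  84.]
[617, 64, 23, 73, 857] [632. 109.]
[135, 96, 19, 49, 376] [144. 120.]
[166, 100, 21, 42, 374] [173. 119.]
[313, 115, 14, 30, 267] [318. 130.]
[403, 124, 26, 33, 629] [416. 140.]
[581, 143, 30, 58, 604] [596. 172.]
[600, 145, 34, 57, 715] [617. 174.]
[256, 182, 36, 65, 1694] [274. 211.]
[52, 232, 73, 53, 438] [ 91. 257.]
[141, 237, 79, 18, 483] [181. 245.]
[532, 299, 108, 112, 1450] [571. 374.]
[0, 350, 55, 22, 737] [ 24. 362.]
```

>>> servo_tool(
  fingers=[0.055, 0.055, 0.055, 0.055, 0.055, 0.055, 0.055, 0.055, 0.055, 0.055],
  linear=[
    [-0.001, -0.015, 0],
    [-0.005, -0.045, 0],
    [-0.009, -0.085, 0],
    [-0.014, -0.125, 0],
    [-0.018, -0.165, 0],
    [-0.023, -0.205, 0],
    [-0.027, -0.245, 0],
    [-0.032, -0.285, 0],
    [-0.036, -0.325, 0],
    [-0.041, -0.36, 0],
  ],
  rotation=[
    [0, 0, -3],
    [0, 0, -10],
    [0, 0, -18],
    [0, 0, -26],
    [0, 0, -34],
    [0, 0, -42],
    [0, 0, -50],
    [0, 0, -58],
    [0, 0, -66],
    [0, 0, -74],
  ],
)

```text
time: 25.15
tool_pos: [471.1, 288.1, 241.9]
tcp_rot: [-179.9, 0.2, 86.5]
ft_force: [1.2, 0.0, -4.2]
finger_gap: 58.7
grip_force: 66.2
```

```bash
python3 - <<'E'
from plan import *
plan((bas(0,15,245),down(10.1)))
E
```

```text
t 25.15 tcp [471.1 288.1 241.9] [-179.9    0.2   86.5] j [26. -0. 90. -0. 90. 30.] gap 58.7 F [ 1.2  0.  -4.2]
 lin m [0.0361, -0.0113, -0.0032]  rot [-0.2, 0.1, -13.6]
```

>>> servo_tool(
  fingers=[0.055, 0.055, 0.055, 0.055, 0.055],
  linear=[
    [0.02, -0.006, -0.003],
    [0.031, -0.01, -0.003],
    [0.036, -0.011, -0.003],
    [0.036, -0.011, -0.003],
    [0.036, -0.011, -0.003],
  ],
  rotation=[
    [0, 0, -7],
    [0, 0, -12],
    [0, 0, -13.6],
    [0, 0, -13.6],
    [0, 0, -13.6],
  ],
)

```text
time: 25.65
tool_pos: [464.8, 322.3, 246.2]
tcp_rot: [-179.9, 0.1, 99.5]
ft_force: [-0.3, -0.4, -4.0]
finger_gap: 58.1
grip_force: 66.2
```

```bash
python3 - <<'E'
from plan import *
plan((bas(0,15,55),down(10.1)))
E
```

```text
t 25.65 tcp [464.8 322.3 246.2] [-1.799e+02  1.000e-01  9.950e+01] j [30.  2. 88. -0. 91. 20.] gap 58.1 F [-0.3 -0.4 -4. ]
 lin m [0.0035, -0.0021, 0.1912]  rot [-0.1, 0.1, -0.6]
```

>>> servo_tool(
  fingers=[0.055, 0.055, 0.055, 0.055, 0.055, 0.055, 0.055, 0.055, 0.055, 0.055],
  linear=[
    [0.003, -0.002, 0.01],
    [0.003, -0.002, 0.03],
    [0.003, -0.002, 0.055],
    [0.003, -0.002, 0.08],
    [0.003, -0.002, 0.105],
    [0.003, -0.002, 0.13],
    [0.003, -0.002, 0.15],
    [0.003, -0.002, 0.165],
    [0.003, -0.002, 0.175],
    [0.003, -0.002, 0.18],
  ],
  rotation=[
    [0, 0, -0.6],
    [0, 0, -0.6],
    [0, 0, -0.6],
    [0, 0, -0.6],
    [0, 0, -0.6],
    [0, 0, -0.6],
    [0, 0, -0.6],
    [0, 0, -0.6],
    [0, 0, -0.6],
    [0, 0, -0.6],
  ],
)

```text
time: 26.65
tool_pos: [462.6, 324.8, 66.1]
tcp_rot: [-180.0, 0.1, 100.2]
ft_force: [-0.5, 0.3, -3.9]
finger_gap: 58.3
grip_force: 66.3
```

>>> servo_tool(
  fingers=[0.055, 0.055, 0.055, 0.055, 0.055],
  linear=[
    [0, 0, 0.002],
    [0, 0, 0.004],
    [0, 0, 0.006],
    [0, 0, 0.006],
    [0, 0, 0.006],
  ],
  rotation=[
    [0, 0, 0],
    [0, 0, 0],
    [0, 0, 0],
    [0, 0, 0],
    [0, 0, 0],
  ],
)

```text
time: 27.15
tool_pos: [463.1, 325.4, 61.6]
tcp_rot: [179.9, 0.1, 100.2]
ft_force: [-0.6, -0.8, -5.1]
finger_gap: 58.6
grip_force: 66.3
```

>>> servo_tool(
  fingers=[0.055, 0.055, 0.055, 0.055],
  linear=[
    [0, 0, 0.002],
    [0, 0, 0.004],
    [0, 0, 0.004],
    [0, 0, 0.004],
  ],
  rotation=[
    [0, 0, 0],
    [0, 0, 0],
    [0, 0, 0],
    [0, 0, 0],
  ],
)

```text
time: 27.55
tool_pos: [462.8, 325.1, 57.0]
tcp_rot: [180.0, 0.1, 100.2]
ft_force: [-0.4, -0.4, -4.1]
finger_gap: 58.3
grip_force: 66.3
```

>>> servo_tool(
  fingers=[0.055, 0.055, 0.055, 0.055],
  linear=[
    [0, 0, 0.002],
    [0, 0, 0.003],
    [0, 0, 0.003],
    [0, 0, 0.003],
  ],
  rotation=[
    [0, 0, 0],
    [0, 0, 0],
    [0, 0, 0],
    [0, 0, 0],
  ],
)

```text
time: 27.95
tool_pos: [463.3, 325.3, 55.0]
tcp_rot: [179.9, 0.1, 100.2]
ft_force: [-1.8, -3.3, 6.0]
finger_gap: 58.4
grip_force: 67.5
```

>>> servo_tool(
  fingers=[0.06, 0.063, 0.067, 0.072, 0.074, 0.074, 0.074, 0.074, 0.074, 0.074],
  linear=[
    [0, 0, -0.001],
    [0, 0, -0.001],
    [0, 0, -0.001],
    [0, 0, -0.001],
    [0, 0, -0.001],
    [0, 0, -0.01],
    [0, 0, -0.035],
    [0, 0, -0.075],
    [0, 0, -0.12],
    [0, 0, -0.165],
  ],
  rotation=[
    [0, 0, 0],
    [0, 0, 0],
    [0, 0, 0],
    [0, 0, 0],
    [0, 0, 0],
    [0, 0, 0],
    [0, 0, 0],
    [0, 0, 0],
    [0, 0, 0],
    [0, 0, 0],
  ],
)

```text
time: 28.95
tool_pos: [462.4, 325.3, 221.4]
tcp_rot: [180.0, 0.1, 100.2]
ft_force: [1.3, -0.3, 0.0]
finger_gap: 74.1
grip_force: 0.0
```

```bash
python3 - <<'E'
from plan import *
from h import *
# marker: width axis (70) at yaw ~114.5 ; thickness axis (own x) at ~24.5 -> close along it
plan((MK+[0,0,200],down(24.5)),(MK+[0,0,200],down(-155.5)))
c=r.snapshot("scene");p=bas(0,15,0)
f=down(10.1).as_matrix()[:,1];y=np.array([-f[1],f[0],0])
uv=proj(c,[p+a*30*f+b*60*y+[0,0,94] for a in(1,-1) for b in(1,-1)]);print(uv.round(0).tolist())
h=cv2.cvtColor(c["frame"],cv2.COLOR_RGB2HSV);m=((h[...,0]>8)&(h[...,0]<22)&(h[...,1]>110)&(h[...,2]>60)).astype(np.uint8)
n,l,st,ce=cv2.connectedComponentsWithStats(m)
for i in range(1,n):
    if st[i,4]>150 and 360<ce[i,0]<520 and ce[i,1]>180:print(st[i].tolist(),ce[i].round())
cv2.imwrite("pics/x.png",c["frame"][:,:,::-1])
E
```

```text
t 28.95 tcp [462.4 325.3 221.4] [1.800e+02 1.000e-01 1.002e+02] j [30.  2. 90. -0. 88. 20.] gap 74.1 F [ 1.3 -0.3  0. ]
 lin m [-0.2572, -0.082, 0.0218]  rot [0.0, 0.1, -14.3]
 lin m [-0.2572, -0.082, 0.0218]  rot [0.1, -0.0, 165.7]
[[475.0, 267.0], [424.0, 265.0], [470.0, 251.0], [421.0, 249.0]]
[420, 250, 53, 10, 415] [446. 254.]
```

>>> servo_tool(
  fingers=[0.058, 0.058, 0.058, 0.058, 0.058, 0.058, 0.058, 0.058, 0.058, 0.058],
  linear=[
    [-0.03, -0.01, 0.0],
    [-0.075, -0.024, 0.0],
    [-0.12, -0.038, 0.0],
    [-0.165, -0.053, 0.01],
    [-0.205, -0.066, 0.015],
    [-0.235, -0.075, 0.02],
    [-0.252, -0.08, 0.022],
    [-0.257, -0.082, 0.022],
    [-0.257, -0.082, 0.022],
    [-0.257, -0.082, 0.022],
  ],
  rotation=[
    [0, 0, -3],
    [0, 0, -6],
    [0, 0, -10],
    [0, 0, -14.3],
    [0, 0, -14.3],
    [0, 0, -14.3],
    [0, 0, -14.3],
    [0, 0, -14.3],
    [0, 0, -14.3],
    [0, 0, -14.3],
  ],
)

```text
time: 30.0
tool_pos: [428.0, 58.7, 198.0]
tcp_rot: [179.9, 0.1, 114.5]
ft_force: [-0.2, -0.3, 0.8]
finger_gap: 58.0
grip_force: 0.0
```

```bash
python3 - <<'E'
from plan import *
from h import *
s=plan((MK+[0,0,24],down(24.5)))
c=r.snapshot("scene")
# measure marker again from scene view: bright top face of small white marker, z=62
p=MK;f=down(24.5).as_matrix()[:,1];y=np.array([-f[1],f[0],0])
P=[p+a*14*f+b*35*y+[0,0,z] for z in(62,0) for a in(1,-1) for b in(1,-1)]
uv=proj(c,P);print(uv.round(1).tolist())
g=cv2.cvtColor(c["frame"],cv2.COLOR_RGB2HSV)
u0,v0=uv.min(0).astype(int)-6;u1,v1=uv.max(0).astype(int)+6
m=((g[v0:v1,u0:u1,1]<28)&(g[v0:v1,u0:u1,2]>185))
for r_ in m[:,::1]:print("".join(".#"[int(x)] for x in r_))
print(u0,v0)
E
```

```text
t 30.0 tcp [428.   58.7 198. ] [1.799e+02 1.000e-01 1.145e+02] j [  1. -19. 112.  -0.  88. -23.] gap 58.0 F [-0.2 -0.3  0.8]
 lin m [-0.0004, -0.0012, 0.174]  rot [0.1, 0.1, 0.0]
[[355.4, 244.6], [329.2, 247.5], [352.9, 238.2], [327.1, 241.0], [354.2, 262.7], [328.8, 265.6], [351.7, 256.2], [326.8, 259.0]]
.........................................
.........................................
.........................................
.........................................
.........................................
.........................................
.........................................
........................#####..##........
......................###########........
.....................#############.......
........#...........##############.......
........###..........##############......
........###...........#############......
.........##..........#####.#####.........
.........##..........##..................
..........#..............................
.........................................
.........................................
....................................
[... 153 characters left out ...]
....................
.........................................
.........................................
.........................................
.........................................
.........................................
.........................................
.........................................
.........................................
.........................................
.........................................
.........................................
.........................................
.........................................
.........................................
.........................................
.........................................
320 232
```

The marker's top face matches the prediction: columns 328–355, rows 239–246. The candidates in the c1 crop were small white (283,279), red (266,329) and large white (430,350). The small white one fits, so I'm grasping it.

>>> servo_tool(
  fingers=[0.058, 0.058, 0.058, 0.058, 0.058, 0.058, 0.058, 0.058, 0.058],
  linear=[
    [0, -0.001, 0.02],
    [0, -0.001, 0.05],
    [0, -0.001, 0.08],
    [0, -0.001, 0.11],
    [0, -0.001, 0.135],
    [0, -0.001, 0.155],
    [0, -0.001, 0.168],
    [0, -0.001, 0.174],
    [0, -0.001, 0.174],
  ],
  rotation=[
    [0, 0, 0],
    [0, 0, 0],
    [0, 0, 0],
    [0, 0, 0],
    [0, 0, 0],
    [0, 0, 0],
    [0, 0, 0],
    [0, 0, 0],
    [0, 0, 0],
  ],
)

```text
time: 30.95
tool_pos: [426.6, 57.7, 23.2]
tcp_rot: [-180.0, 0.1, 114.6]
ft_force: [-0.6, -0.1, 0.0]
finger_gap: 57.6
grip_force: 0.0
```

>>> servo_tool(
  fingers=[0.04, 0.02, 0.02, 0.02, 0.02, 0.02],
  linear=[
    [0, 0, 0],
    [0, 0, 0],
    [0, 0, 0],
    [0, 0, 0],
    [0, 0, 0],
    [0, 0, 0],
  ],
  rotation=[
    [0, 0, 0],
    [0, 0, 0],
    [0, 0, 0],
    [0, 0, 0],
    [0, 0, 0],
    [0, 0, 0],
  ],
  force=30,
)

```text
time: 31.55
tool_pos: [428.0, 57.4, 24.8]
tcp_rot: [179.9, 0.1, 114.5]
ft_force: [-1.8, 1.1, 6.0]
finger_gap: 27.0
grip_force: 30.6
```

```bash
python3 - <<'E'
from plan import *
s=plan();print(down(24.5).inv().apply(MK-s["tool_pos"]).round(1))
E
```

```text
t 31.55 tcp [428.   57.4  24.8] [1.799e+02 1.000e-01 1.145e+02] j [  1.  -9. 122.  -0.  67. -24.] gap 27.0 F [-1.8  1.1  6. ]
[ 0.5 -0.4 24.8]
```

>>> servo_tool(
  fingers=[0.02, 0.02, 0.02, 0.02, 0.02, 0.02, 0.02, 0.02],
  linear=[
    [0, 0, -0.005],
    [0, 0, -0.025],
    [0, 0, -0.055],
    [0, 0, -0.09],
    [0, 0, -0.125],
    [0, 0, -0.155],
    [0, 0, -0.175],
    [0, 0, -0.18],
  ],
  rotation=[
    [0, 0, 0],
    [0, 0, 0],
    [0, 0, 0],
    [0, 0, 0],
    [0, 0, 0],
    [0, 0, 0],
    [0, 0, 0],
    [0, 0, 0],
  ],
)

```text
time: 32.35
tool_pos: [428.3, 57.6, 206.8]
tcp_rot: [179.7, 0.2, 114.5]
ft_force: [-0.6, -0.6, -1.8]
finger_gap: 27.2
grip_force: 29.8
```

```bash
python3 - <<'E'
from plan import *
plan((bas(0,-110,205),down(100.1)))
E
```

```text
t 32.35 tcp [428.3  57.6 206.8] [179.7   0.2 114.5] j [  1. -20. 111.  -0.  88. -24.] gap 27.2 F [-0.6 -0.6 -1.8]
 lin m [0.1081, 0.1105, 0.0019]  rot [0.1, 0.4, -75.6]
```

>>> servo_tool(
  fingers=[0.02, 0.02, 0.02, 0.02, 0.02, 0.02, 0.02, 0.02, 0.02, 0.02],
  linear=[
    [0.01, 0.01, 0],
    [0.03, 0.03, 0],
    [0.05, 0.05, 0],
    [0.07, 0.07, 0],
    [0.085, 0.085, 0],
    [0.095, 0.095, 0],
    [0.103, 0.105, 0],
    [0.108, 0.11, 0],
    [0.108, 0.11, 0],
    [0.108, 0.11, 0],
  ],
  rotation=[
    [0, 0, -8],
    [0, 0, -16],
    [0, 0, -24],
    [0, 0, -32],
    [0, 0, -40],
    [0, 0, -48],
    [0, 0, -56],
    [0, 0, -64],
    [0, 0, -70],
    [0, 0, -75.6],
  ],
)

```text
time: 33.35
tool_pos: [481.2, 201.5, 201.7]
tcp_rot: [-179.9, -0.1, -169.6]
ft_force: [0.7, 0.0, -1.8]
finger_gap: 27.3
grip_force: 29.8
```

>>> servo_tool(
  fingers=[0.02, 0.02],
  linear=[
    [0, 0, 0],
    [0, 0, 0],
  ],
  rotation=[
    [0, 0, 0],
    [0, 0, 0],
  ],
)

```text
time: 33.55
tool_pos: [481.5, 201.3, 202.4]
tcp_rot: [-179.9, -0.1, -170.1]
ft_force: [-0.7, 0.0, -1.0]
finger_gap: 27.4
grip_force: 29.9
```

```bash
python3 - <<'E'
from plan import *
from h import *
s=plan((bas(0,-110,150),down(100.1)))
c=r.snapshot("scene");R=down(100.1);p=s["tool_pos"]
uv=proj(c,[p+R.apply([.5+x,-.4+y,z]) for z in(24.8-62,24.8) for x in(35,-35) for y in(14,-14)]);print("marker pred",uv.round(0).tolist())
q=proj(c,[bas(x,-110,z) for z in(105,) for x in(-60,-35,0,35,60)]);print("rim pred",q.round(1).tolist())
im=c["frame"].astype(int).mean(2)
for x in(-60,-45,45,60):
    a,b=np.round(proj(c,[bas(x,-110,105)])[0]).astype(int);print(x,a,im[b,a-9:a+10].astype(int).tolist())
crop(c,340,150,540,300,4,"pics/c9.png")
E
```

```text
t 33.55 tcp [481.5 201.3 202.4] [-1.799e+02 -1.000e-01 -1.701e+02] j [ 17.  -4.  98.  -0.  86. -83.] gap 27.4 F [-0.7  0.  -1. ]
 lin m [-0.0026, 0.0002, 0.0524]  rot [-0.1, -0.1, -0.2]
marker pred [[407.0, 196.0], [395.0, 196.0], [410.0, 213.0], [397.0, 213.0], [404.0, 218.0], [392.0, 218.0], [406.0, 236.0], [394.0, 236.0]]
rim pred [[394.0, 236.9], [394.6, 243.0], [395.5, 251.9], [396.5, 261.3], [397.3, 268.3]]
-60 394 [185, 181, 181, 185, 183, 36, 38, 29, 31, 36, 32, 102, 81, 67, 126, 129, 137, 141, 142]
-45 394 [185, 181, 184, 183, 133, 30, 32, 29, 28, 35, 28, 60, 100, 74, 95, 93, 37, 75, 84]
45 397 [69, 35, 32, 32, 33, 26, 38, 47, 64, 77, 73, 32, 35, 33, 31, 33, 37, 35, 52]
60 397 [75, 46, 33, 44, 41, 32, 67, 31, 57, 75, 75, 57, 30, 76, 73, 72, 72, 72, 104]
```

View pics/c9.png

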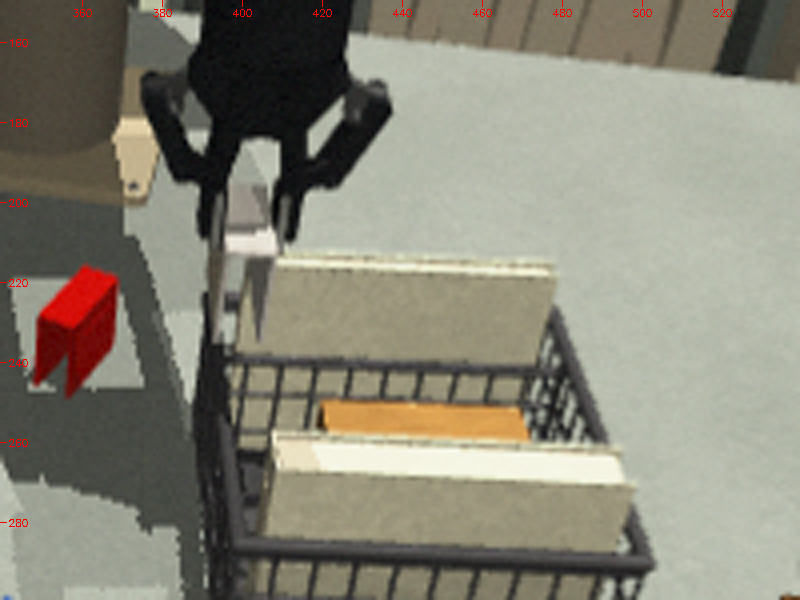

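The picture shows the marker held square above the right rim, with its feet at px (394,235) and (406,236) as predicted, and the box and both files upright. I'll check the rim bar's lateral position more closely before lowering.

```bash
python3 - <<'E'
from h import *
from plan import *
c=r.snapshot("scene");im=c["frame"].astype(int).mean(2)
# compare opposite (left) rim and front/rear corners too: dark runs per row
for z,y in((105,-110),(105,-115),(50,-112),(0,-112),(105,110)):
    print(z,y,proj(c,[bas(x,y,z) for x in(-117,-60,0,60,117)]).round(1).tolist())
for v in range(228,300,6):
    print(v,380,im[v,380:412].astype(int).tolist())
t=load("top0");g=t["frame"].astype(int).mean(2)
# top view: profile across right rim and left rim at several own x (perp along own y)
for y0 in(-110,110):
    for x in(-80,-30,0,30,80):
        pts=proj(t,[bas(x,y0+d,105) for d in range(-16,17,2)])
        print(y0,x,[int(cv2.getRectSubPix(g.astype(np.float32),(1,1),(float(a),float(b)))[0,0]) for a,b in pts])
for x0 in(-117,117):
    for y in(-50,0,50):
        pts=proj(t,[bas(x0+d,y,105) for d in range(-16,17,2)])
        print("x",x0,y,[int(cv2.getRectSubPix(g.astype(np.float32),(1,1),(float(a),float(b)))[0,0]) for a,b in pts])
E
```

```text
105 -110 [[392.6, 223.8], [394.0, 236.9], [395.5, 251.9], [397.3, 268.3], [399.0, 285.3]]
105 -115 [[390.7, 223.7], [392.0, 236.8], [393.5, 251.8], [395.1, 268.2], [396.7, 285.2]]
50 -112 [[389.7, 240.4], [390.9, 253.8], [392.3, 269.1], [393.8, 285.7], [395.4, 303.0]]
0 -112 [[387.9, 254.8], [389.0, 268.3], [390.3, 283.8], [391.7, 300.6], [393.1, 318.0]]
105 110 [[478.1, 227.6], [483.0, 241.0], [488.6, 256.4], [494.7, 273.2], [501.1, 290.7]]
228 380 [96, 167, 181, 182, 164, 184, 183, 182, 181, 183, 152, 32, 51, 78, 126, 149, 130, 130, 135, 73, 126, 152, 149, 107, 74, 91, 142, 148, 143, 143, 145, 144]
234 380 [99, 95, 99, 182, 182, 186, 182, 183, 186, 183, 90, 29, 28, 102, 112, 102, 176, 176, 142, 112, 150, 145, 142, 143, 106, 140, 147, 150, 145, 145, 140, 143]
240 380 [70, 73, 98, 98, 184, 186, 176, 181, 185, 143, 27, 35, 32, 36, 30, 32, 35, 51, 47, 71, 69, 64, 73, 70, 81, 60, 65, 63, 66, 71, 70, 76]
246 380 [69, 72, 75, 91, 98, 98, 188, 184, 172, 34, 40, 30, 31, 29, 30, 34, 35, 65, 139, 127, 62, 75, 138, 141, 143, 142, 145, 144, 137, 44, 111, 143]
252 380 [72, 71, 73, 73, 72, 91, 10
[... 1721 characters left out ...]
3, 72, 83, 106, 126, 132, 133, 133, 133]
110 30 [71, 93, 104, 100, 89, 69, 50, 49, 62, 72, 80, 93, 106, 113, 113, 115, 116]
110 80 [69, 94, 121, 131, 130, 113, 82, 58, 59, 69, 79, 102, 123, 129, 131, 131, 130]
x -117 -50 [64, 73, 80, 82, 89, 87, 70, 64, 70, 69, 63, 62, 68, 70, 71, 70, 70]
x -117 0 [64, 74, 80, 78, 87, 87, 68, 57, 61, 60, 57, 62, 67, 67, 68, 68, 67]
x -117 50 [64, 72, 73, 73, 77, 66, 51, 54, 61, 59, 54, 58, 63, 64, 63, 63, 65]
x 117 -50 [109, 98, 77, 60, 57, 63, 60, 59, 65, 71, 77, 93, 113, 123, 126, 127, 128]
x 117 0 [102, 100, 90, 95, 104, 97, 77, 66, 68, 71, 77, 92, 111, 123, 128, 129, 131]
x 117 50 [89, 74, 70, 85, 100, 96, 77, 64, 66, 72, 82, 99, 116, 125, 131, 132, 133]
```

Scene and top views both put the rim within about 1–2 mm of the model. Lowering the marker onto the right rim.

>>> servo_tool(
  fingers=[0.02, 0.02, 0.02, 0.02, 0.02, 0.02, 0.02, 0.02, 0.02, 0.02],
  linear=[
    [-0.003, 0.001, 0.005],
    [-0.003, 0.001, 0.02],
    [-0.003, 0.001, 0.035],
    [-0.003, 0.001, 0.05],
    [-0.003, 0.001, 0.055],
    [-0.003, 0.001, 0.065],
    [-0.003, 0.001, 0.075],
    [-0.003, 0.001, 0.085],
    [-0.003, 0.001, 0.095],
    [-0.003, 0.001, 0.1],
  ],
  rotation=[
    [0, 0, 0],
    [0, 0, 0],
    [0, 0, 0],
    [0, 0, 0],
    [0, 0, 0],
    [0, 0, 0],
    [0, 0, 0],
    [0, 0, 0],
    [0, 0, 0],
    [0, 0, 0],
  ],
)

```text
time: 34.65
tool_pos: [484.3, 202.7, 102.0]
tcp_rot: [-179.9, -0.0, -169.9]
ft_force: [-0.9, 0.5, -0.8]
finger_gap: 27.2
grip_force: 29.9
```

```bash
python3 - <<'E'
from plan import *
plan((bas(0,-109.5,78),down(100.1)))
E
```

```text
t 34.65 tcp [484.3 202.7 102. ] [-179.9   -0.  -169.9] j [ 17.   1. 104.  -0.  75. -83.] gap 27.2 F [-0.9  0.5 -0.8]
 lin m [0.0004, -0.0002, 0.024]  rot [-0.1, -0.0, 0.0]
```

>>> servo_tool(
  fingers=[0.02, 0.02, 0.02, 0.02, 0.02, 0.02],
  linear=[
    [0, 0, 0.007],
    [0, 0, 0.014],
    [0, 0, 0.018],
    [0, 0, 0.021],
    [0, 0, 0.022],
    [0, 0, 0.022],
  ],
  rotation=[
    [0, 0, 0],
    [0, 0, 0],
    [0, 0, 0],
    [0, 0, 0],
    [0, 0, 0],
    [0, 0, 0],
  ],
)

```text
time: 35.25
tool_pos: [485.0, 202.8, 81.4]
tcp_rot: [-179.9, 0.0, -169.9]
ft_force: [0.1, 0.6, -1.1]
finger_gap: 27.4
grip_force: 29.9
```

>>> servo_tool(
  fingers=[0.02, 0.02, 0.02, 0.02],
  linear=[
    [0, 0, 0.0015],
    [0, 0, 0.003],
    [0, 0, 0.003],
    [0, 0, 0.003],
  ],
  rotation=[
    [0, 0, 0],
    [0, 0, 0],
    [0, 0, 0],
    [0, 0, 0],
  ],
)

```text
time: 35.65
tool_pos: [484.9, 202.8, 78.4]
tcp_rot: [-179.9, 0.0, -169.9]
ft_force: [-0.2, 0.3, -1.2]
finger_gap: 27.1
grip_force: 29.9
```

>>> servo_tool(
  fingers=[0.02, 0.02, 0.02, 0.02],
  linear=[
    [0, 0, 0.0015],
    [0, 0, 0.003],
    [0, 0, 0.003],
    [0, 0, 0.003],
  ],
  rotation=[
    [0, 0, 0],
    [0, 0, 0],
    [0, 0, 0],
    [0, 0, 0],
  ],
)

```text
time: 36.05
tool_pos: [485.1, 202.9, 75.7]
tcp_rot: [-179.9, 0.1, -169.9]
ft_force: [-2.3, -1.6, 3.1]
finger_gap: 27.3
grip_force: 30.4
```

>>> servo_tool(
  fingers=[0.02, 0.02, 0.02, 0.02],
  linear=[
    [0, 0, 0.001],
    [0, 0, 0.0015],
    [0, 0, 0.0015],
    [0, 0, 0.0015],
  ],
  rotation=[
    [0, 0, 0],
    [0, 0, 0],
    [0, 0, 0],
    [0, 0, 0],
  ],
)

```text
time: 36.45
tool_pos: [485.2, 202.9, 75.6]
tcp_rot: [-179.9, 0.1, -169.9]
ft_force: [-8.0, -2.6, 15.7]
finger_gap: 27.8
grip_force: 32.0
```

>>> servo_tool(
  fingers=[0.02, 0.028, 0.031, 0.035, 0.04, 0.045, 0.045, 0.045, 0.045, 0.045],
  linear=[
    [0, 0, -0.002],
    [0, 0, -0.002],
    [0, 0, -0.002],
    [0, 0, -0.002],
    [0, 0, -0.002],
    [0, 0, -0.002],
    [0, 0, -0.01],
    [0, 0, -0.03],
    [0, 0, -0.06],
    [0, 0, -0.1],
  ],
  rotation=[
    [0, 0, 0],
    [0, 0, 0],
    [0, 0, 0],
    [0, 0, 0],
    [0, 0, 0],
    [0, 0, 0],
    [0, 0, 0],
    [0, 0, 0],
    [0, 0, 0],
    [0, 0, 0],
  ],
)

```text
time: 37.45
tool_pos: [483.5, 202.5, 173.6]
tcp_rot: [-179.9, -0.2, -169.9]
ft_force: [0.2, -0.2, 0.8]
finger_gap: 45.2
grip_force: 0.0
```

>>> servo_tool(
  fingers=[0.045, 0.045, 0.045, 0.045, 0.045, 0.045],
  linear=[
    [0, 0, -0.04],
    [0, 0, -0.08],
    [0, 0, -0.12],
    [0, 0, -0.15],
    [0, 0, -0.16],
    [0, 0, -0.16],
  ],
  rotation=[
    [0, 0, 0],
    [0, 0, 0],
    [0, 0, 0],
    [0, 0, 0],
    [0, 0, 0],
    [0, 0, 0],
  ],
)

```text
time: 38.05
tool_pos: [485.4, 203.4, 336.0]
tcp_rot: [-179.9, 0.2, -169.9]
ft_force: [0.0, 0.3, -0.5]
finger_gap: 45.1
grip_force: 0.0
```

```bash
python3 - <<'E'
from plan import *
from h import *
s=plan()
c=r.snapshot("scene");im=c["frame"].astype(int).mean(2)
mk=lambda p,yaw:[p+Ro.from_euler('z',yaw,degrees=True).apply([a*14,b*35,z]) for z in(62,0) for a in(1,-1) for b in(1,-1)]
uv=proj(c,mk(bas(0,-110,51),100.1));print(uv.round(1).tolist())
u0,v0=uv.min(0).astype(int)-5;u1,v1=uv.max(0).astype(int)+6
print(u0,v0)
for row in im[v0:v1,u0:u1]:print("".join("%4d"%x for x in row))
def col(z,k,x):
    f=down(10.1).as_matrix()[:,1];y=np.array([-f[1],f[0],0]);p=bas(x,0,0);h=16 if x>0 else 8
    q=proj(c,[p+h*f+k*y+[0,0,z],p-h*f+k*y+[0,0,z]]);u,v=np.round(q[0]).astype(int);print(x,k,q[:,1].round(1),v-8,im[v-8:v+5,u].astype(int).tolist())
for x in(92,-92):
    for k in(-60,70):col(154,k,x)
E
```

```text
t 38.05 tcp [485.4 203.4 336. ] [-179.9    0.2 -169.9] j [ 17.  -5.  85.  -0. 100. -83.] gap 45.1 F [ 0.   0.3 -0.5]
[[400.7, 240.7], [402.9, 259.0], [389.2, 240.2], [390.9, 258.4], [397.9, 260.0], [399.9, 278.6], [386.8, 259.5], [388.3, 278.0]]
381 235
 179 177 180 181 186 185 180 179 176  65  31  29  32  47  99 153 155 110 114 150 149 145 144 140 141 149 147
 183 183 182 181 184 183 186 182 177  61  30  32  31  46  43  90  80  66 133 145 146 147 145 142 140 141 141
 182 181 181 181 185 182 179 183 183  38  34  29  35  47  45 112  87  67 126 125 133 136 139 136 135 135 130
 184 184 180 181 184 182 178 182 169  31  38  28  32  43  38 113  99  57  62  71  96  98  95 110 110 103  98
 184 184 181 185 184 182 181 183 135  31  37  30  29  44  42  40  42  40  48  42  45  45  44  91  85  85  86
 184 181 181 184 183 176 182 183 153 126 133  63  62  64  61  57 100 102  86  59  40  49  46  78  63  64  64
 184 179 185 181 184 182 181 188 166 220 218 156 155  95 142 141 188 194 174 167  40  76  85  84  87  86  87
 183 179 181 183 182 184 184 186 135 219 221 221 221 153 217 218 219 219 220 238  6
[... 4158 characters left out ...]
3 101 148
  71  72  69  68  71  73  74  68  68  57  35  30  44  32  28  26  48  69  70  69  71  86  83  69  81 103 149
  69  70  66  68  69  68  72  72  73  70  30  30  51  31  27  32  47  62  72  70  63  80  75  69  83 119 147
  71  70  72  70  69  68  70  70  69  70  33  31  71  35  23  36  41  60  72  68  59  51  56  66  87 120 140
92 -60 [267.  257.4] 259 [171, 195, 236, 238, 237, 236, 236, 232, 205, 139, 138, 142, 140]
92 70 [270.  260.3] 262 [158, 187, 237, 236, 238, 237, 237, 238, 225, 136, 140, 137, 140]
-92 -60 [216.3 212.7] 208 [181, 187, 183, 186, 197, 200, 186, 235, 207, 140, 143, 139, 139]
-92 70 [218.6 215. ] 211 [183, 185, 184, 199, 203, 173, 225, 217, 135, 138, 142, 142, 142]
```

The marker straddles the rim bar: its crown is at px (390–402, 241–259), with a leg either side of the bar. The files stand where predicted, and the gripper is clear. Handing in.

```bash
python3 -c "
from bench import r
print(r.hand_in())"
```

```text
the job is handed in; nothing more can be done
None
```

The job is handed in at about 38 s: both files are upright in the end bays, the card box is on the wide bay's floor, and the small white marker hangs over the right-hand rim; I saw no contact with the clipboard or the other desk items but did not re-check them at the end.

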